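# Lock the bowl of a vibratory feeder with a long T-key

### The arm

A 7-joint arm with a two-finger parallel gripper is mounted at the origin on the work surface. World frame = base frame: x ahead of the robot, y to its left, z up, the work surface at z = 0. Lengths are in m, angles in rad, forces in N, time in s.
With the tool pointing down it reaches from about 0.4 to 0.9 m from the base axis. Payload 5.5 kg.
Tool frame: the origin (TCP) lies where the fingers leave the gripper's body, on its centre line; the fingertips stand 73 mm ahead of it and the grasp point (between the pads) lies 54 mm ahead of it; y points along the fingers, z is the direction in which the jaws open and shut, and the axes are right-handed (so a half turn about y gives the same grasp; the last joint's range is limited). The gripper opens to 85 mm and grips with 20 to 120 N. Pads are 22 mm wide; open, the fingers measure 114 mm over their backs; the gripper's body (76 mm by 85 mm) begins 54 mm behind the grasp point. The pads swing forward as they close: fully open they stand 13 mm farther back than shut.
Start: joints at [1.416, 0.501, -0.427, 1.55, 0.221, 1.138, -0.21], TCP at [0.264, -0.594, 0.304] pointing down, gripper open.
Joint ranges: [-2.88, 2.88], [-0.31, 2.03], [-1.54, 1.56], [0.2, 2.42], [-1.41, 4.55], [0.19, 2.02], [-2.57, 2.57]. Speed limits (rad/s): [2.57, 2.57, 3.14, 3.14, 3.14, 3.14, 3.14].

### API

Orientations are given as a unit quaternion [w, x, y, z].
In Python, from workcell import ctrl gives the robot as it stands. The module is installed in compiled form; this text tells all that it offers.
- The arm moves only by the tool drive_tool, never from a script. Its argument "rows" is a list of rows, each a list of 7 numbers: the shift along the tool's x, y, z in mm, then the turn, a rotation vector about the tool's x, y, z in degrees, then the finger opening in mm, from 0 to 85.4. In form: [[dx, dy, dz, wx, wy, wz, hand], ...]. A call has 1 to 8 rows; each row is the pose to reach, as a shift and turn from the pose measured when the call began, along the tool's axes at that moment; what a row does not reach only later rows make up. A row lasts 1/10 s, in which the tool goes at most 50 mm and 8.59 degrees, less where a joint would pass 70% of its speed; a pose out of reach is approached as far as the arm can. A call with a gripper value outside its range is refused whole. The fingers move at their own pace and stop on an object; "squeeze" is the grip in N (left out, the last holds). Time passes only in rows, so rows that repeat a pose let the fingers close. It gives the time, the measured TCP pose, the force and the opening at its end, in the units of the state.
- ctrl.get_state(): the state, without advancing time (a new reading comes with each control period).
- ctrl.read_camera(name): name is "scene" or "side" or "wrist"; returns a dict with "frame" (400x640x3 uint8, red, green, blue), "depth" (400x640 float32, m along the optical axis (not along the pixel's ray), 0 where there is no reading), "fov_y" (degrees; the focal length in pixels is half the picture's height over the tangent of half this angle, whatever the lens; pixels are square), "cx", "cy" (the principal point, pixels), "R" (3x3) and "t" (3): a world point X has camera coordinates R X + t. Camera axes: x right, y down, z forward; pixel columns grow to the right and rows downward; lengths in m; the calibration is good to about 2 mm. A picture is of the moment at which its call begins.
- ctrl.hand_in(): hands the job in, once; it reports no verdict.
Trained networks look in the newest picture that a camera, given by its name, has taken for a name from the list of things; names that differ only in an ending like _2 or _b are one class to them, and where a whole thing is asked for, a point or a joint stands for the part that bears it (a point fixed in the world has none). Each returns a list of dicts, best first, with "p" (0 to 1); they miss things now and then, are a little off and sometimes report something else, mostly with a low value. They report only what shows in the picture. A call takes as long as a camera call. They do not tell look-alikes from the thing itself.
- ctrl.spot_in(thing, camera): "point" ([x, y, z] in m, in world coordinates, good to about 4 mm: the middle of the surface that is visible of it).
- ctrl.place_of(thing, camera): "point" ([x, y, z] in m, in world coordinates, good to about 4 mm: a listed point, or the origin of a listed thing).
The state is a dict: "t": time; "qpos": joint angles; "joint_velocities": joint speeds; "joint_torque": joint torques, N m; "position": TCP position; "tool_rot": TCP orientation; "force": force on the tool from outside, world axes, zero at the start; "wrist_torque": the same for the moment, N m; "opening": finger opening in m.
Only numpy, scipy, OpenCV 4.12 (cv2) and the standard library are available. Lean on these libraries where they do the work, as an engineer would, in place of code of your own. Each camera call takes 0.05 s, during which the arm holds its last target.

### The job

The bowl has just been set on the vibratory parts feeder: lock it. Take the red-handled T-key from the blue stand, lower it down the hollow hub in the middle of the bowl, turn it this way and that by feel, without forcing it, until its square socket drops right down over the square stem at the bottom, then turn the stem clockwise as far as its stop. Draw the key out and put it back upright in its hole in the stand, and leave the yellow key, the parts tote, the oil bottle and the tape roll where they are.

Things in the scene. Friction and masses are not known exactly. Their poses are not given: they have to be found in the camera images.
- key: T-key, 186 mm tall, about 0.28 kg: red plastic cross-bar, steel shank 12 mm in diameter, square steel socket. Stands upright in one of the stand's two holes (which one varies). Origin: centre of the socket's open lower end; z up the shank, y along the bar. Socket: 22 mm square outside (sides along x and y), 36 mm long, with a square opening 14.6 mm wide and 26 mm deep
- key_bar (a point): centre of the red cross-bar, 175 mm above the key's origin. The bar is 96 mm long (key's y), 16 mm thick (x) and 22 mm high, with flat sides
- hexkey: bystander: a key of the same height and bar as the red one, but with a yellow bar and a round lower end; it stands in the other hole. Origin at the centre of its lower end, z up
- stand: blue block, 190 mm along its x, 64 mm along y, 55 mm high, fixed. Two round holes 37 mm in diameter with slightly bevelled mouths at x = -55 and +55 mm on its middle line, floor 8 mm above the table (47 mm deep). Origin: centre of its underside
- feeder: vibratory bowl feeder, fixed: grey drive base 196 mm in diameter; steel bowl, rim 236 mm in diameter and 128 mm above the table, with an outlet chute along its x axis (to 175 mm from the centre, 131 mm high). An aluminium hub tube stands in the middle of the bowl. Origin: centre of the underside, on the hub's axis
- hub_mouth (a point): centre of the hub tube's mouth, 150 mm above the table. The flared mouth is about 50 mm wide inside (60 outside) and narrows within 14 mm to a straight vertical bore 39 mm in diameter, which from 70 to 60 mm above the table tapers to a guide sleeve 33.4 mm in diameter
- stem_top (a point): centre of the top of the brass lock stem, on the hub's axis, 46 mm above the table (104 mm below the mouth). The top 10 mm are a round pilot nose, 13 mm in diameter with a coned end; below it the stem is a square, 13 mm across flats and 19 mm long. This point belongs to the feeder and does not turn with the stem: how the flats point is not known and differs each time
- lock_stem (a joint): angle of the stem, rad, clockwise from above: 0 unlocked stop, 1.57 locked stop. Starts at 0 to 0.25, stays where left (friction 0.2 N m: a light press does not drag it). It does not tell how the flats point. Over 7 degrees or so out of line, the socket rests on the square's shoulders, 10 mm below the stem top; in line it drops to 26 mm below, with about 7 degrees of play either way
- tote: bystander: loose frosted plastic tote 170 x 120 x 75 mm with black parts; origin at the centre of its underside
- oil: bystander: loose white plastic bottle, 56 mm in diameter, 150 mm high; origin at the centre of its underside
- tape: bystander: loose cardboard-coloured roll of tape lying flat, 90 mm in diameter, 25 mm high; origin at the centre of its underside
- stem_press (a joint): how far the spring-loaded stem is pushed down, m: 0 at rest, 0.006 at most. It begins to give at 6 N and has sunk 4 mm at 30 N; pushed that far it is being forced
There are look-alikes about, which are no part of the job. Leave any green or turquoise look-alike of the key alone.

How it is judged:
On the way, in this order (a step that is already met when the one before it is completed fails the run):
1. the red key's socket is down over the square: its lower end at least 18 mm below the stem's top (z of key in the frame of stem_top below -0.018 m and horizontal distance between key and stem_top below 0.005 m), for 0.2 s.
2. the stem is turned clockwise to its stop (beyond 1.40 rad), the key still on it (value of joint lock_stem above 1.4 rad and z of key in the frame of stem_top below -0.018 m and horizontal distance between key and stem_top below 0.006 m), for 0.1 s.
At the end, for the whole second after the job is handed in: The lock stem stands at its clockwise stop (beyond 1.40 rad of 1.57) and the red key stands at rest in its hole in the stand, down on the hole's floor (within about 8 mm) and upright within 0.2 rad (value of joint lock_stem above 1.4 rad and angle between key's own z axis and vertical below 0.2 rad and z of key in the frame of stand between 0.004 and 0.016 m and x of key in the frame of stand between -0.075 and 0.075 m and y of key in the frame of stand between -0.02 and 0.02 m and linear speed of key below 0.03 m/s); the robot touches nothing.
It fails at once if the stem is forced: pushed down more than 4 mm against its spring (30 N) (value of joint stem_press above 0.004 m).
It fails at once if the yellow key is moved more than 30 mm or pulled out (distance of hexkey from where it was at the start of the episode above 0.03 m).
It fails at once if the tote is moved more than 30 mm (distance of tote from where it was at the start of the episode above 0.03 m).
It fails at once if the oil bottle is moved more than 30 mm or knocked over (distance of oil from where it was at the start of the episode above 0.03 m or angle between oil's own z axis and vertical above 0.5 rad).
It fails at once if the tape roll is moved more than 30 mm (distance of tape from where it was at the start of the episode above 0.03 m).
It also fails if it takes over 61 s, if anything falls off the work surface, if the arm or the gripper's body presses on something with over 40 N, if the wrist force passes 120 N, or if a joint passes its speed limit or range.

## Working session

There is one attempt and no reset: what is moved stays moved. The work goes in short steps, Python scripts to look and compute and a tool call to move; the robot and the scene stay as the last step left them, time stands still between calls to the robot, and variables do not carry over. Pictures are saved under pics/ and viewed, and the job is handed in when it is done.

Besides the shell and the picture viewer there is one more tool, called after "Emit:" by a JSON object that holds its "op" and its "data", one argument or row to a line. drive_tool: Moves the arm, as the interface text tells. Its arguments: {"type":"object","properties":{"rows":{"type":"array","items":{"type":"array","items":{"type":"number"}}},"squeeze":{"type":"number"}},"required":["rows"]}

```bash
mkdir -p pics; cat > h.py <<'E'
from workcell import ctrl
import numpy as np, cv2
from scipy.spatial.transform import Rotation as Ro
def snap(name,fn):
    c=ctrl.read_camera(name); cv2.imwrite('pics/'+fn,cv2.cvtColor(c['frame'],cv2.COLOR_RGB2BGR)); 
    np.savez('last_'+name+'.npz',**{k:np.asarray(v) for k,v in c.items()}); return c
def cloud(c):
    f=200/np.tan(np.radians(c['fov_y'])/2); d=c['depth']; v,u=np.mgrid[0:400,0:640]
    P=np.stack([(u-c['cx'])*d/f,(v-c['cy'])*d/f,d],-1)
    return (P-np.asarray(c['t']))@np.asarray(c['R'])
def st():
    s=ctrl.get_state(); q=s['tool_rot']; R=Ro.from_quat([q[1],q[2],q[3],q[0]]).as_matrix()
    return s,np.array(s['position']),R
E
python3 - <<'E'
from h import *
s,p,R=st(); print(s); print(R.round(3))
for n in ['scene','side']:
    c=snap(n,n+'0.png')
    for th in ['key','key_bar','hexkey','stand','feeder','hub_mouth','stem_top','tote','oil','tape']:
        print(n,th,[(np.round(d['point'],3).tolist(),round(d['p'],2)) for d in ctrl.place_of(th,n)][:4])
E
```

```text
{'t': 0.0, 'qpos': array([ 1.41624198,  0.50183505, -0.42679425,  1.55149626,  0.22075714,
        1.13831896, -0.21025888]), 'joint_velocities': array([-0.00153122, -0.00011509,  0.00011117,  0.00018408,  0.00050303,
        0.00053074, -0.00046059]), 'joint_torque': array([-5.56985324e-04, -5.69521594e+01, -5.81636533e+00, -2.80946839e+01,
        1.06463119e-02,  1.19072627e-02, -1.03195191e-05]), 'position': array([ 0.26344125, -0.5935839 ,  0.30284826]), 'tool_rot': array([ 0.1465429 , -0.14677271,  0.6924311 , -0.69102975]), 'force': array([-0.36019643, -0.23183539,  0.02198268]), 'wrist_torque': array([-0.00732263, -0.0526367 , -0.00712451]), 'opening': 0.08583837285634666}
[[-0.914 -0.001  0.406]
 [-0.406  0.002 -0.914]
 [-0.    -1.    -0.002]]
scene key [([0.776, 0.192, -0.001], 0.61), ([0.5, 0.297, 0.0], 0.57), ([0.665, 0.285, 0.003], 0.53), ([0.604, 0.159, 0.011], 0.5)]
scene key_bar [([0.607, 0.164, 0.184], 0.75), ([0.502, 0.298, 0.176], 0.67), ([0.662, 0.286, 0.176], 0.63), ([0.509, -0.204, 0.149], 0.57)]
scene hexkey [([0.493, 0.147, 0.005], 0.48)]
scene stand [([0.546,
[... 270 characters left out ...]
003], 0.76)]
scene tape [([0.791, 0.036, 0.0], 0.68)]
side key [([0.773, 0.189, -0.001], 0.89), ([0.665, 0.285, 0.0], 0.78), ([0.505, 0.3, -0.004], 0.61), ([0.601, 0.16, 0.007], 0.59)]
side key_bar [([0.663, 0.286, 0.175], 0.86), ([0.501, 0.294, 0.174], 0.77), ([0.776, 0.197, 0.181], 0.65), ([0.602, 0.16, 0.183], 0.58)]
side hexkey [([0.491, 0.15, 0.009], 0.82)]
side stand [([0.546, 0.155, 0.002], 0.65), ([0.554, -0.429, -0.002], 0.55)]
side feeder [([0.504, -0.208, -0.001], 0.84)]
side hub_mouth [([0.499, -0.206, 0.15], 0.79)]
side stem_top [([0.501, -0.2, 0.047], 0.61)]
side tote [([0.556, -0.433, 0.0], 0.91)]
side oil [([0.571, 0.4, 0.002], 0.58)]
side tape [([0.793, 0.033, 0.005], 0.83)]
```

View pics/scene0.png

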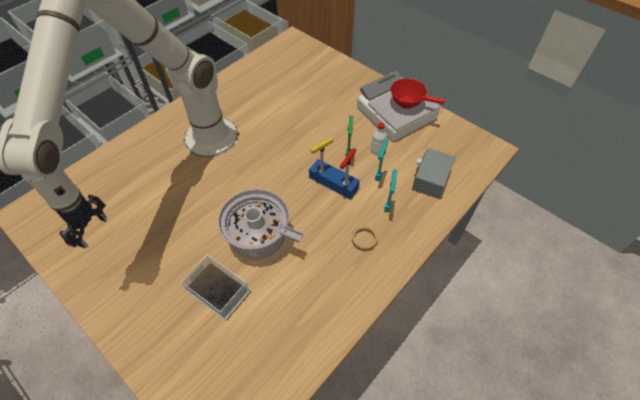

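View pics/side0.png

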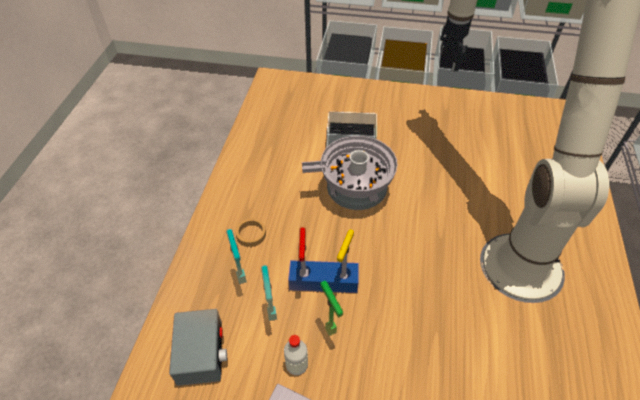

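The red key stands in the stand's far hole (scene ≈(347,158), side ≈(303,245)). The yellow key is in the near hole, and the green and turquoise look-alikes stand around the stand. Next I measure the bar's direction and the hub.

```bash
cat > bar.py <<'E'
from h import *
def fit(c,ctr=None,r=0.1,zlo=0.12):
    P=cloud(c); f=c['frame'].astype(int)
    m=(f[...,0]>110)&(f[...,1]<70)&(f[...,2]<70)&(c['depth']>0)
    if ctr is not None: m&=np.hypot(P[...,0]-ctr[0],P[...,1]-ctr[1])<r
    m&=P[...,2]>zlo
    Q=P[m]; 
    if len(Q)<5: return None
    (cx,cy),(w,h),a=cv2.minAreaRect((Q[:,:2]*1000).astype(np.float32))
    C=np.cov(Q[:,:2].T); e,V=np.linalg.eigh(C); d=V[:,1]
    return len(Q),Q.mean(0).round(4),(round(cx,1),round(cy,1),round(w,1),round(h,1),round(a,1)),np.degrees(np.arctan2(d[1],d[0])),Q.min(0).round(3),Q.max(0).round(3)
if __name__=='__main__':
    for n in ['scene','side']:
        c=dict(np.load('last_'+n+'.npz')); print(n,fit(c,(0.603,0.16)))
        P=cloud(c); m=(np.abs(P[...,2]-0.1495)<0.004)&(np.hypot(P[...,0]-.505,P[...,1]+.206)<.05)&(c['depth']>0)
        Q=P[m]; print('hub',len(Q),Q.mean(0).round(4),cv2.minEnclosingCircle((Q[:,:2]*1000).astype(np.float32)))
        v,u=np.nonzero(m); print(u.min(),u.max(),v.min(),v.max())
E
python3 bar.py
```

```text
scene (88, array([0.6064, 0.1573, 0.1926]), (605.8, 160.9, 15.6, 96.5, 11.9), np.float64(100.65826075004435), array([0.591, 0.112, 0.183]), array([0.62 , 0.209, 0.199]))
hub 72 [ 0.5024 -0.2045  0.1491] ((506.07354736328125, -205.8836669921875), 30.584224700927734)
244 261 207 221
side (176, array([0.6007, 0.1715, 0.1901]), (601.3, 166.1, 14.4, 92.5, 9.1), np.float64(100.4752838144505), array([0.588, 0.121, 0.165]), array([0.615, 0.212, 0.197]))
hub 59 [ 0.5052 -0.2019  0.1478] ((505.9114990234375, -200.9219970703125), 30.920564651489258)
350 368 150 164
```

```bash
cat >> h.py <<'E'
def plan(pos,yaw_deg):
    """target TCP, tool pointing straight down, tool z at yaw_deg in world"""
    s,p,R=st(); a=np.radians(yaw_deg); z=np.array([np.cos(a),np.sin(a),0]); y=np.array([0,0,-1.]); x=np.cross(y,z)
    Rt=np.stack([x,y,z],1); d=R.T@(np.array(pos)-p)*1000; w=np.degrees(Ro.from_matrix(R.T@Rt).as_rotvec())
    print('move',d.round(1),'turn',w.round(2),'| |d|',np.linalg.norm(d).round(1),'q',s['qpos'].round(2),'t',s['t'])
E
python3 -c "
from h import *
plan([0.48,-0.2,0.34],-30); plan([0.6,0.16,0.34],11)"
```

```text
move [-357.5  -36.1 -272.4] turn [ -0.   -36.06  -0.  ] | |d| 450.9 q [ 1.42  0.5  -0.43  1.55  0.22  1.14 -0.21] t 1.1
move [-613.3  -36.1 -552.7] turn [ -0.   -77.06  -0.  ] | |d| 826.4 q [ 1.42  0.5  -0.43  1.55  0.22  1.14 -0.21] t 1.1
```

Emit:
{"op": "drive_tool", "data": {
  "rows": [
    [-45,-5,-34,0,-4.5,0,85],
    [-90,-10,-68,0,-9,0,85],
    [-135,-14,-102,0,-13.5,0,85],
    [-180,-18,-136,0,-18,0,85],
    [-224,-23,-170,0,-22.5,0,85],
    [-268,-27,-204,0,-27,0,85],
    [-312,-32,-238,0,-31.5,0,85],
    [-357,-36,-272,0,-36,0,85]
  ]
}}

```text
t: 1.9
position: [0.4562, -0.2427, 0.3367]
tool_rot: [-0.354, 0.354, -0.612, 0.612]
force: [0.8, -0.2, 0.6]
opening: 0.085
```

```bash
python3 - <<'E'
from h import *
c=snap('wrist','w1.png'); s,p,R=st(); print(p,R.round(2)); Rc=np.asarray(c['R']); C=-Rc.T@np.asarray(c['t']); print('cam',C, Rc[2], 'in tool',R.T@(C-p), R.T@Rc[2])
plan([0.48,-0.2,0.34],-30)
E
```

```text
[ 0.46099756 -0.23332911  0.33802   ] [[-0.49  0.01  0.87]
 [-0.87  0.   -0.49]
 [-0.01 -1.    0.  ]]
cam [ 0.49194535 -0.17992397  0.40682367] [-0.13952656 -0.24495747 -0.9594416 ] in tool [-0.06206071 -0.0684866   0.00136926] [ 0.28674052  0.95798844 -0.00616563]
move [-38.4  -1.8   0.5] turn [-0.18  0.98 -0.29] | |d| 38.4 q [ 1.06  0.27 -0.75  1.84  0.2   1.11 -0.27] t 1.95
```

View pics/w1.png

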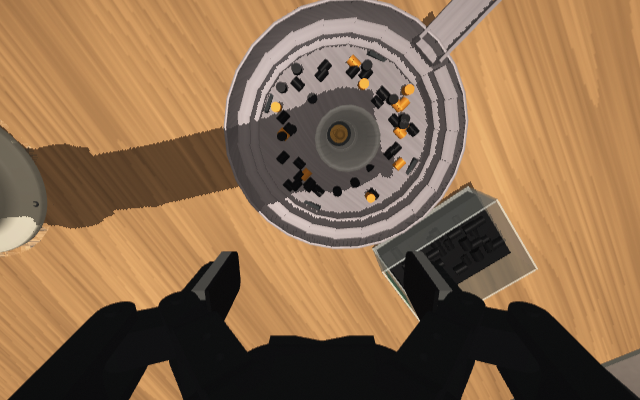

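The wrist view shows the bowl with the hub mouth at about (347,138), and the brass stem deep in the bore at (340,133). I'll zoom in on it.

```bash
python3 - <<'E'
from h import *
c=dict(np.load('last_wrist.npz')); f=c['frame'][90:185,290:400]
g=cv2.convertScaleAbs(f,alpha=1.6); cv2.imwrite('pics/w1z.png',cv2.cvtColor(cv2.resize(g,None,fx=6,fy=6,interpolation=cv2.INTER_NEAREST),cv2.COLOR_RGB2BGR))
P=cloud(c); m=(np.abs(P[...,2]-0.150)<0.003)&(np.hypot(P[...,0]-.505,P[...,1]+.206)<.05)&(c['depth']>0)
Q=P[m]; print(len(Q),cv2.minEnclosingCircle((Q[:,:2]*1000).astype(np.float32)))
print(P[125:142:2,332:349:2,2].round(3)); print(c['fov_y'],c['cx'],c['cy'])
m=(np.abs(P[...,2]-0.128)<0.003)&(np.hypot(P[...,0]-.505,P[...,1]+.206)<.13)&(c['depth']>0);Q=P[m]; print(len(Q),cv2.minEnclosingCircle((Q[:,:2]*1000).astype(np.float32)))
E
```

```text
1172 ((505.136962890625, -203.67921447753906), 29.384244918823242)
[[0.013 0.014 0.017 0.017 0.017 0.018 0.014 0.015 0.018]
 [0.017 0.017 0.017 0.017 0.018 0.407 0.018 0.014 0.014]
 [0.016 0.016 0.021 0.042 0.041 0.035 0.016 0.016 0.013]
 [0.017 0.035 0.044 0.044 0.046 0.044 0.017 0.017 0.014]
 [0.017 0.036 0.043 0.046 0.046 0.046 0.043 0.017 0.014]
 [0.018 0.022 0.044 0.046 0.045 0.046 0.042 0.017 0.014]
 [0.017 0.017 0.044 0.044 0.046 0.045 0.035 0.018 0.015]
 [0.017 0.017 0.037 0.037 0.041 0.019 0.017 0.013 0.014]
 [0.014 0.016 0.017 0.017 0.018 0.016 0.014 0.016 0.019]]
70.97804407756712 321.5085841531317 204.75592109554628
3653 ((510.9219055175781, -202.6788330078125), 123.46410369873047)
```

View pics/w1z.png

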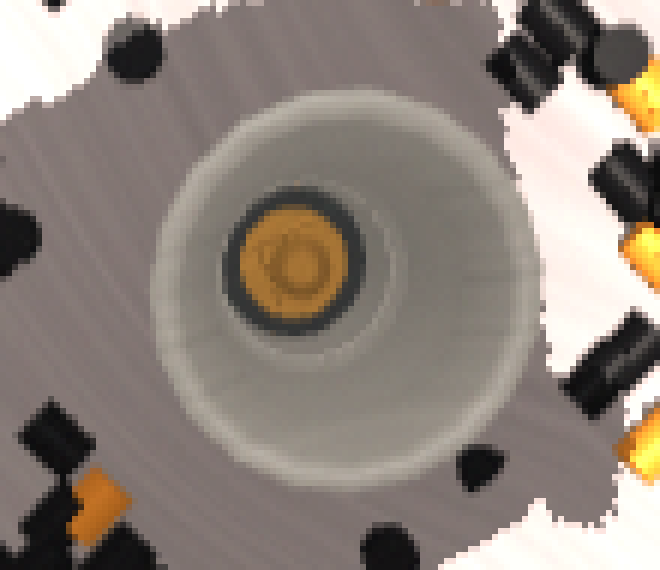

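```bash
python3 - <<'E'
from h import *
c=dict(np.load('last_wrist.npz')); P=cloud(c); 
r=np.hypot(P[...,0]-.505,P[...,1]+.2035)
m=(r<0.016)&(P[...,2]>0.043)&(P[...,2]<.05); a=P[m].mean(0); print('nose',a,m.sum())
m=(r<0.016)&(P[...,2]>0.028)&(P[...,2]<.040)
for q in P[m]: d=q[:2]-a[:2]; print(q.round(4), round(np.degrees(np.arctan2(d[1],d[0])),0), (np.hypot(*d)*1000).round(1))
Q=P[(np.abs(P[...,2]-0.150)<0.003)&(r<.05)&(c['depth']>0)]; A=np.c_[2*Q[:,:2],np.ones(len(Q))]; s=np.linalg.lstsq(A,(Q[:,:2]**2).sum(1),rcond=None)[0]; print(s)
E
```

```text
nose [ 0.50463731 -0.2035201   0.04519223] 64
[ 0.5113 -0.1977  0.0314] 41.0 8.8
[ 0.5084 -0.1974  0.0331] 58.0 7.1
[ 0.5093 -0.1979  0.0361] 50.0 7.3
[ 0.5105 -0.1986  0.0357] 40.0 7.6
[ 0.5116 -0.1993  0.0351] 31.0 8.2
[ 0.5056 -0.1973  0.0326] 82.0 6.3
[ 0.511  -0.2004  0.0347] 26.0 7.1
[ 0.5026 -0.1969  0.037 ] 107.0 7.0
[ 0.5037 -0.1975  0.0376] 99.0 6.1
[ 0.4998 -0.1967  0.0362] 125.0 8.4
[ 0.5009 -0.1974  0.0354] 121.0 7.2
[ 0.502  -0.198   0.0354] 115.0 6.1
[ 0.4992 -0.1977  0.0369] 133.0 7.9
[ 0.5003 -0.1984  0.0361] 130.0 6.7
[ 0.4997 -0.1995  0.0363] 141.0 6.4
[ 0.4991 -0.2006  0.0356] 152.0 6.2
[ 0.5107 -0.2088  0.0357] -41.0 8.0
[ 0.5101 -0.2098  0.0362] -49.0 8.4
[ 0.4985 -0.205   0.029 ] -167.0 6.3
[ 0.5085 -0.2103  0.0353] -61.0 7.8
[ 0.4989 -0.2063  0.0358] -154.0 6.4
[ 0.4983 -0.2073  0.0371] -150.0 7.4
[ 0.4994 -0.2079  0.037 ] -140.0 6.9
[ 0.5005 -0.2086  0.0369] -129.0 6.5
[ 0.4988 -0.209   0.0369] -137.0 8.0
[ 0.50506449 -0.20358625 -0.29583374]
```

```bash
python3 -c "
from h import *
plan([0.604,0.162,0.32],11)"
```

```text
move [-415.    19.9  -66.8] turn [ -0.27 -40.02  -0.22] | |d| 420.8 q [ 1.06  0.27 -0.75  1.84  0.2   1.11 -0.27] t 1.95
```

Emit:
{"op": "drive_tool", "data": {
  "rows": [
    [-48,0,-8,0,-5,0,85],
    [-96,0,-16,0,-10,0,85],
    [-144,0,-25,0,-15,0,85],
    [-192,0,-33,0,-20,0,85],
    [-240,5,-41,0,-25,0,85],
    [-288,10,-49,0,-30,0,85],
    [-336,15,-57,0,-35,0,85],
    [-384,20,-62,-0.3,-40,-0.2,85]
  ]
}}

```text
t: 2.75
position: [0.5927, 0.1317, 0.32]
tool_rot: [-0.546, 0.546, -0.449, 0.449]
force: [1.2, -0.9, 1.0]
opening: 0.0848
```

```bash
python3 -c "
from h import *
plan([0.604,0.162,0.32],11)"
```

```text
move [-27.6  -0.   16.9] turn [0.   0.13 0.02] | |d| 32.3 q [ 0.4   0.54 -0.93  1.64  0.45  1.2  -0.43] t 2.75
```

Emit:
{"op": "drive_tool", "data": {
  "rows": [
    [-28,0,17,0,0,0,85],
    [-28,0,17,0,0,0,85]
  ]
}}

```text
t: 2.95
position: [0.6036, 0.1692, 0.3199]
tool_rot: [0.549, -0.547, 0.448, -0.446]
force: [-0.2, 1.1, -0.1]
opening: 0.0851
```

```bash
python3 - <<'E'
from h import *
from bar import fit
c=snap('wrist','w2.png'); print(fit(c,(.604,.162)))
s,p,R=st(); print(p,R.round(3)); plan([0.604,0.162,0.32],11)
P=cloud(c); f=c['frame'].astype(int)
m=(f[...,0]>110)&(f[...,1]<70)&(f[...,2]<70)&(P[...,2]>.192)&(np.hypot(P[...,0]-.604,P[...,1]-.162)<.1)
Q=P[m]; print(len(Q),cv2.minAreaRect((Q[:,:2]*1000).astype(np.float32)))
E
```

```text
(5, array([0.6152, 0.127 , 0.1923]), (615.1, 135.4, 2.8, 31.1, 2.9), np.float64(95.31836517450203), array([0.613, 0.12 , 0.191]), array([0.617, 0.151, 0.194]))
[0.60356673 0.16589619 0.31971085] [[ 0.198 -0.001  0.98 ]
 [-0.98   0.002  0.198]
 [-0.002 -1.    -0.   ]]
move [ 3.9 -0.3 -0.3] turn [ 0.02  0.41 -0.11] | |d| 3.9 q [ 0.33  0.57 -0.92  1.59  0.47  1.22 -0.48] t 3.0
3 ((615.6694946289062, 120.52027130126953), (2.6579294204711914, 0.5752297639846802), 37.25632095336914)
```

View pics/w2.png

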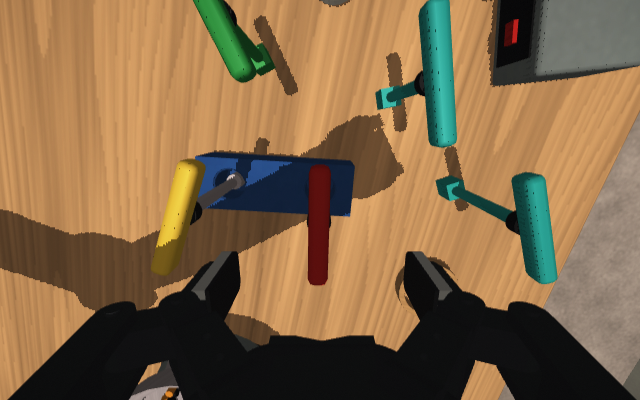

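```bash
python3 - <<'E'
from h import *
c=dict(np.load('last_wrist.npz')); P=cloud(c); f=c['frame'].astype(int)
m=(f[...,0]>60)&(f[...,0]>3*f[...,1])&(f[...,0]>3*f[...,2])&(P[...,2]>.18)&(np.hypot(P[...,0]-.604,P[...,1]-.162)<.08)
Q=P[m]; print(len(Q),Q.mean(0),cv2.minAreaRect((Q[:,:2]*1000).astype(np.float32)),np.percentile(Q[:,2],[2,50,98]))
e,V=np.linalg.eigh(np.cov(Q[:,:2].T)); print(np.degrees(np.arctan2(V[1,1],V[0,1])))
fy=(f[...,0]>120)&(f[...,1]>90)&(f[...,2]<60)&(P[...,2]>.15)
Q=P[fy]; print('yellow',len(Q),Q.mean(0),cv2.minAreaRect((Q[:,:2]*1000).astype(np.float32)))
for th in ['key_bar','stand','hub_mouth']:
  print(th,[(np.round(d['point'],4).tolist(),round(d['p'],2)) for d in ctrl.place_of(th,'wrist')][:4])
E
```

```text
2381 [0.60169409 0.16849429 0.19359492] ((599.8411865234375, 179.038330078125), (15.324617385864258, 123.07368469238281), 10.136756896972656) [0.18957386 0.19357612 0.19525318]
100.16971555202791
yellow 922 [0.49930934 0.16637206 0.19450686] ((580.117919921875, 193.840087890625), (234.47610473632812, 90.56169128417969), 31.443920135498047)
key_bar [([0.6027, 0.1615, 0.1843], 0.96), ([0.5029, 0.3017, 0.1742], 0.78), ([0.6655, 0.288, 0.1733], 0.66), ([0.777, 0.1958, 0.174], 0.64)]
stand [([0.5488, 0.1564, 0.0001], 0.75)]
hub_mouth []
```

```bash
python3 - <<'E'
from h import *
c=dict(np.load('last_wrist.npz')); P=cloud(c); f=c['frame'].astype(int)
m=(f[...,0]>60)&(f[...,0]>3*f[...,1])&(f[...,0]>3*f[...,2])&(P[...,2]>.18)&(np.hypot(P[...,0]-.604,P[...,1]-.162)<.08)
m=cv2.erode(m.astype(np.uint8),np.ones((3,3)))>0
Q=P[m][:,:2]; a=np.radians(10.2); x=np.array([np.cos(a),np.sin(a)]); y=np.array([-x[1],x[0]])
u=Q@x;v=Q@y; print(np.percentile(u,[1,50,99]),np.percentile(v,[.5,2,50,98,99.5])); 
lo,hi=np.percentile(v,[1,99]); ul,uh=np.percentile(u,[1,99]); print((ul+uh)/2*x+(lo+hi)/2*y,hi-lo,uh-ul)
plan([0.6025,0.162,0.238],10.2)
E
```

```text
[0.61536457 0.62199678 0.62867474] [0.0107405  0.01298848 0.06078665 0.10093497 0.10229407]
[0.6021438  0.16597911] 0.09010919527873075 0.013310174965926347
move [-1.7 81.7 -1.2] turn [0.04 0.82 0.09] | |d| 81.7 q [ 0.33  0.57 -0.91  1.59  0.47  1.22 -0.48] t 3.15
```

Emit:
{"op": "drive_tool", "data": {
  "rows": [
    [-1,25,0,0,0.8,0,70],
    [-1,50,0,0,0.8,0,60],
    [-1,75,0,0,0.8,0,50],
    [-1,82,0,0,0.8,0,45],
    [-1,82,0,0,0.8,0,45]
  ],
  "squeeze": 40
}}

```text
t: 3.65
position: [0.6036, 0.1595, 0.2369]
tool_rot: [-0.541, 0.543, -0.454, 0.454]
force: [-0.3, 0.0, -0.5]
opening: 0.0451
```

```bash
python3 - <<'E'
from h import *
snap('wrist','w3.png')
plan([0.602,0.164,0.237],10.2)
E
```

```text
move [-4.   1.2 -1.5] turn [ 0.04 -0.08  0.12] | |d| 4.4 q [ 0.3   0.65 -0.86  1.67  0.54  1.09 -0.54] t 3.7
```

View pics/w3.png

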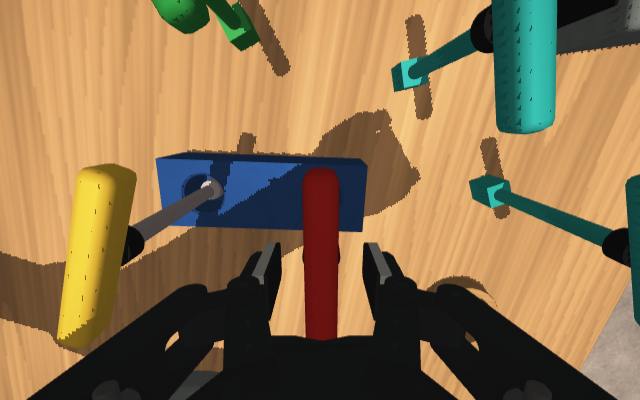

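The red bar is centred between the fingers at (320,260), so I close on it.

Emit:
{"op": "drive_tool", "data": {
  "rows": [
    [-3,0,-1,0,0,0,45],
    [-3,0,-1,0,0,0,25],
    [-3,0,-1,0,0,0,10],
    [-3,0,-1,0,0,0,5],
    [-3,0,-1,0,0,0,5],
    [-3,0,-1,0,0,0,5]
  ],
  "squeeze": 90
}}

```text
t: 4.3
position: [0.6032, 0.1636, 0.2395]
tool_rot: [-0.542, 0.542, -0.453, 0.455]
force: [-1.8, -1.1, 5.5]
opening: 0.0145
```

```bash
python3 - <<'E'
from h import *
snap('wrist','w4.png')
plan([0.602,0.164,0.237],10.2); s,p,R=st(); print(p,s['opening'],s['force'],s['wrist_torque'])
E
```

```text
move [-0.6  2.5 -1.1] turn [-0.07 -0.07  0.12] | |d| 2.8 q [ 0.29  0.64 -0.86  1.67  0.54  1.09 -0.55] t 4.35
[0.60319245 0.1635813  0.2395051 ] 0.014722414884022718 [-1.51953858  0.63105962  6.49843301] [-0.08502468  0.27746682 -0.01922922]
```

View pics/w4.png

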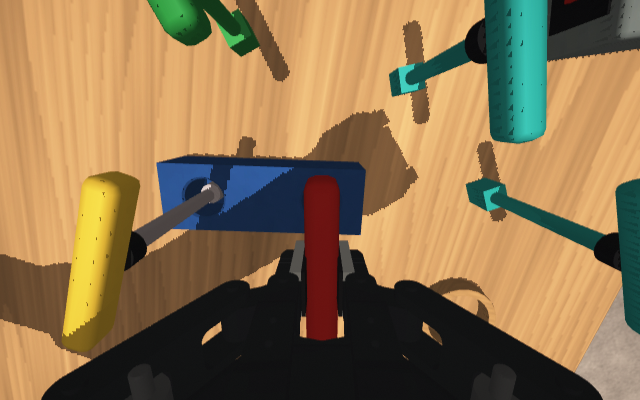

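Emit:
{"op": "drive_tool", "data": {
  "rows": [
    [0,-10,0,0,0,0,5],
    [0,-30,0,0,0,0,5],
    [0,-55,0,0,0,0,5],
    [0,-85,0,0,0,0,5],
    [0,-115,0,0,0,0,5],
    [0,-145,0,0,0,0,5],
    [0,-175,0,0,0,0,5],
    [0,-175,0,0,0,0,5]
  ]
}}

```text
t: 5.15
position: [0.6039, 0.1652, 0.4192]
tool_rot: [0.544, -0.54, 0.452, -0.456]
force: [0.4, 0.6, -3.7]
opening: 0.0145
```

```bash
python3 - <<'E'
from h import *
snap('wrist','w5.png');snap('side','s5.png'); snap('scene','c5.png')
s,p,R=st(); print(p,s['opening'],s['force'],s['wrist_torque'])
for n in ['side','scene']:
  print([(np.round(d['point'],4).tolist(),round(d['p'],2)) for d in ctrl.place_of('key',n)][:6],[(np.round(d['point'],4).tolist(),round(d['p'],2)) for d in ctrl.place_of('key_bar',n)][:6])
plan([0.505,-0.2035,0.415],-5)
E
```

```text
[0.60234529 0.1634914  0.41319053] 0.014408129210473533 [-0.6540233  -0.17263478 -4.34785035] [-0.03350955  0.03220942 -0.0228952 ]
[([0.6649, 0.2846, -0.0003], 0.93), ([0.6036, 0.1655, 0.184], 0.91), ([0.777, 0.1896, 0.0001], 0.78), ([0.5053, 0.2958, 0.0003], 0.74)] [([0.6643, 0.2832, 0.1753], 0.93), ([0.7758, 0.1951, 0.1801], 0.84), ([0.6045, 0.1655, 0.3551], 0.67), ([0.5028, 0.2934, 0.1742], 0.6), ([0.5034, -0.2069, -0.0009], 0.51)]
[([0.6639, 0.2872, 0.0028], 0.8), ([0.7779, 0.1924, 0.004], 0.63), ([0.6049, 0.1605, 0.184], 0.57), ([0.7921, 0.0371, 0.0031], 0.4)] [([0.6047, 0.1673, 0.3624], 0.64), ([0.6634, 0.284, 0.1752], 0.59), ([0.7774, 0.1934, 0.1783], 0.5)]
move [ 344.1   -1.2 -160.4] turn [ 0.08 15.13  0.14] | |d| 379.6 q [ 0.35  0.49 -0.95  1.47  0.41  1.39 -0.44] t 5.5
```

View pics/w5.png

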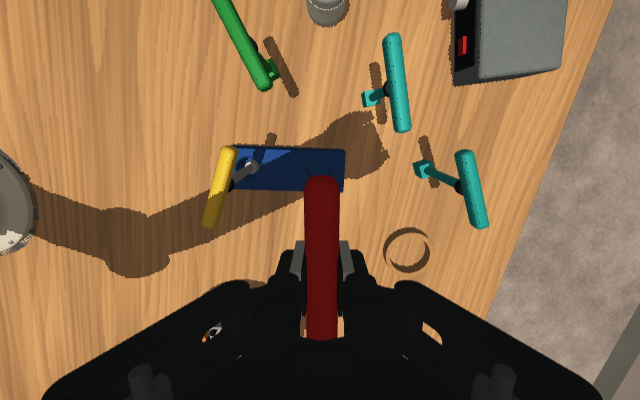

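View pics/s5.png

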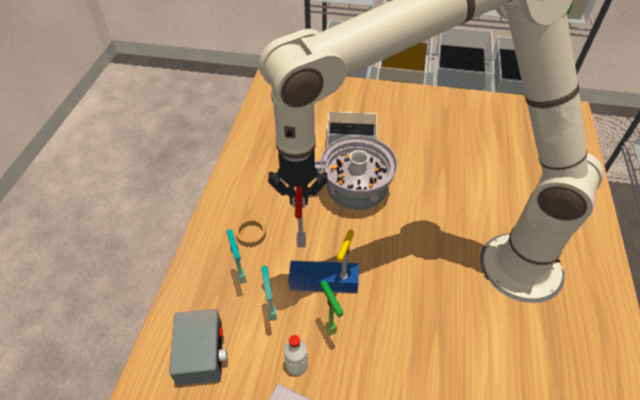

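```bash
python3 - <<'E'
from h import *
for n in ['side','scene']:
    c=dict(np.load('last_'+n+'.npz')); P=cloud(c)
    for a,b in [(.18,.205),(.205,.225),(.225,.26),(.26,.3),(.3,.335),(.345,.37)]:
        m=(P[...,2]>a)&(P[...,2]<b)&(np.hypot(P[...,0]-.603,P[...,1]-.164)<.03)&(c['depth']>0)
        print(n,a,m.sum(),P[m].mean(0).round(4) if m.any() else '')
E
```

```text
side 0.18 54 [0.601  0.1756 0.1949]
side 0.205 75 [0.6031 0.1704 0.2159]
side 0.225 41 [0.6036 0.1697 0.2418]
side 0.26 44 [0.6025 0.1704 0.2776]
side 0.3 0 
side 0.345 181 [0.6031 0.1694 0.3641]
scene 0.18 37 [0.6085 0.1564 0.193 ]
scene 0.205 42 [0.6079 0.1577 0.2161]
scene 0.225 23 [0.6078 0.1584 0.2435]
scene 0.26 32 [0.6071 0.1591 0.2797]
scene 0.3 23 [0.6081 0.1585 0.3169]
scene 0.345 77 [0.611  0.1547 0.3626]
```

Emit:
{"op": "drive_tool", "data": {
  "rows": [
    [43,0,-20,0,2,0,5],
    [86,0,-40,0,4,0,5],
    [129,0,-60,0,6,0,5],
    [172,0,-80,0,8,0,5],
    [215,0,-100,0,10,0,5],
    [258,0,-120,0,12,0,5],
    [301,0,-140,0,14,0,5],
    [344,0,-160,0,15,0,5]
  ]
}}

```text
t: 6.3
position: [0.5043, -0.205, 0.4133]
tool_rot: [-0.477, 0.479, -0.521, 0.521]
force: [0.7, -0.5, -2.9]
opening: 0.0146
```

Emit:
{"op": "drive_tool", "data": {
  "rows": [
    [0,0,0,0,0,0,5],
    [0,0,0,0,0,0,5]
  ]
}}

```text
t: 6.5
position: [0.5032, -0.207, 0.4122]
tool_rot: [0.476, -0.478, 0.523, -0.522]
force: [-0.1, 1.0, -3.4]
opening: 0.0149
```

```bash
python3 - <<'E'
from h import *
plan([0.504,-0.2035,0.40],-5)
E
```

```text
move [-3.6 12.2  0.5] turn [ 0.2  -0.19  0.09] | |d| 12.8 q [ 1.05  0.29 -0.87  1.67  0.23  1.29  0.05] t 6.5
```

Emit:
{"op": "drive_tool", "data": {
  "rows": [
    [-3.5,10,0.5,0.2,-0.2,0,5],
    [-3.5,12,0.5,0.2,-0.2,0,5],
    [-3.5,12,0.5,0.2,-0.2,0,5]
  ]
}}

```text
t: 6.8
position: [0.5039, -0.2019, 0.3993]
tool_rot: [0.478, -0.479, 0.521, -0.52]
force: [-0.6, 0.4, -3.0]
opening: 0.0144
```

```bash
python3 - <<'E'
from h import *
plan([0.504,-0.2035,0.40],-5)
for n in ['side','scene','wrist']:
    c=snap(n,n+'6.png'); P=cloud(c)
    for a,b in [(.17,.185),(.185,.2),(.21,.24),(.24,.28),(.28,.32)]:
        m=(P[...,2]>a)&(P[...,2]<b)&(np.hypot(P[...,0]-.505,P[...,1]+.2035)<.03)&(c['depth']>0)
        print(n,a,m.sum(),P[m].mean(0).round(4) if m.any() else '')
    for th in ['key','hub_mouth']: print([(np.round(d['point'],4).tolist(),round(d['p'],2)) for d in ctrl.place_of(th,n)][:5])
    im=cv2.imread('pics/'+n+'6.png'); 
    if n!='wrist':
        f=200/np.tan(np.radians(c['fov_y'])/2); X=np.asarray(c['R'])@[.505,-.2035,.2]+c['t']; u,v=int(X[0]/X[2]*f+c['cx']),int(X[1]/X[2]*f+c['cy']); im=cv2.resize(im[max(0,v-50):v+50,max(0,u-65):u+65],None,fx=6,fy=6)
        cv2.imwrite('pics/'+n+'6z.png',im)
E
```

```text
move [ 1.6 -0.7  0.2] turn [0.09 0.19 0.05] | |d| 1.8 q [ 1.04  0.29 -0.87  1.69  0.24  1.27  0.04] t 6.8
side 0.17 30 [ 0.5032 -0.1907  0.1779]
side 0.185 34 [ 0.5027 -0.1928  0.193 ]
side 0.21 30 [ 0.5035 -0.1956  0.2249]
side 0.24 46 [ 0.5035 -0.1957  0.2595]
side 0.28 28 [ 0.5025 -0.1958  0.2941]
[([0.775, 0.1901, -0.0004], 0.71), ([0.5048, 0.2974, -0.0006], 0.7), ([0.66, 0.2863, 0.0002], 0.67), ([0.5009, -0.2033, 0.1663], 0.53)]
[([0.5004, -0.2043, 0.1473], 0.86)]
scene 0.17 23 [ 0.5115 -0.2085  0.1782]
scene 0.185 25 [ 0.5118 -0.2076  0.192 ]
scene 0.21 24 [ 0.5096 -0.206   0.2251]
scene 0.24 28 [ 0.5086 -0.2062  0.2589]
scene 0.28 31 [ 0.5093 -0.2061  0.2962]
[([0.5047, -0.2054, 0.1689], 0.74), ([0.5072, -0.2038, 0.1512], 0.74), ([0.7745, 0.1905, 0.0021], 0.68), ([0.5006, 0.2951, 0.001], 0.53), ([0.6648, 0.2834, -0.001], 0.47)]
[([0.5045, -0.205, 0.1493], 0.82)]
wrist 0.17 0 
wrist 0.185 0 
wrist 0.21 0 
wrist 0.24 0 
wrist 0.28 0 
[([0.5608, -0.4354, -0.0043], 0.72)]
[([0.5075, -0.2042, 0.1502], 0.92)]
```

View pics/side6z.png

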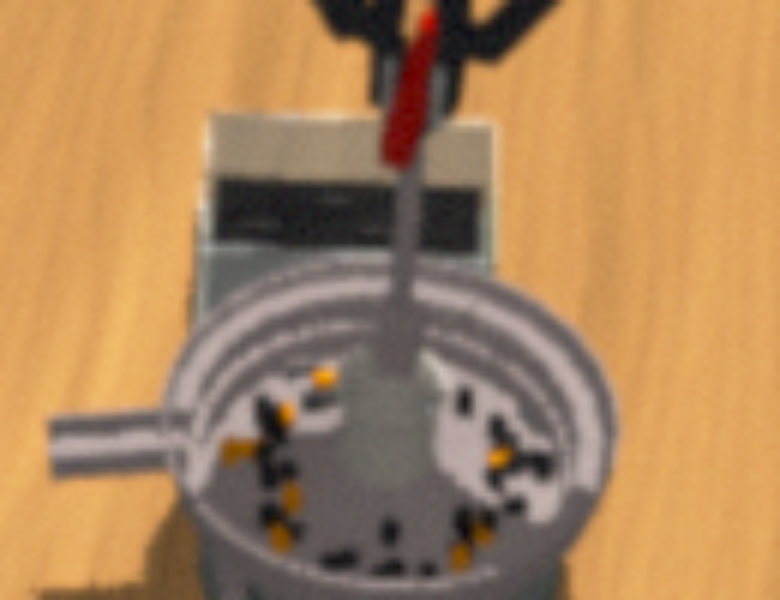

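View pics/scene6z.png

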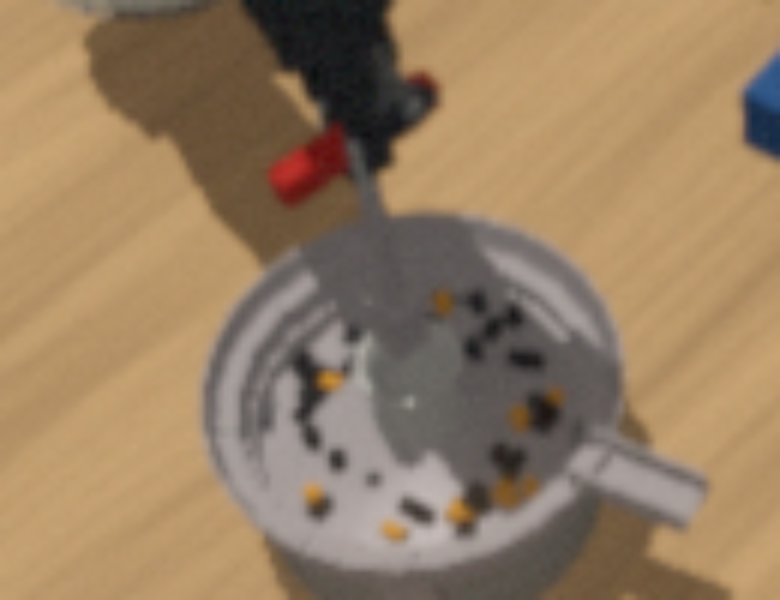

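View pics/wrist6.png

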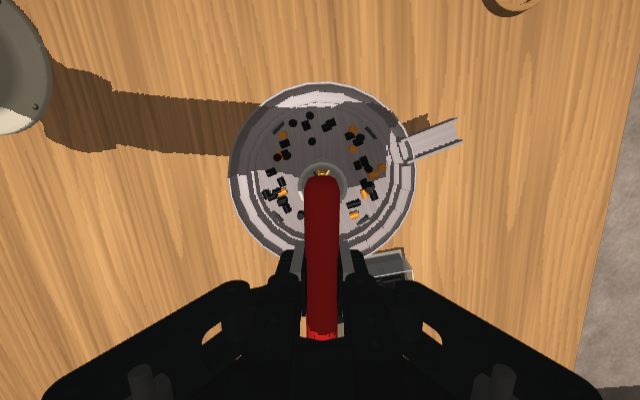

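```bash
python3 - <<'E'
from h import *
plan([0.505,-0.2037,0.35],-5)
E
```

```text
move [-0.1 50.4  0.9] turn [-0.02  0.01  0.11] | |d| 50.4 q [ 1.04  0.29 -0.87  1.69  0.24  1.27  0.04] t 7.25
```

Emit:
{"op": "drive_tool", "data": {
  "rows": [
    [0,10,1,0,0,0,5],
    [0,20,1,0,0,0,5],
    [0,30,1,0,0,0,5],
    [0,40,1,0,0,0,5],
    [0,50,1,0,0,0,5]
  ]
}}

```text
t: 7.75
position: [0.5048, -0.2038, 0.3491]
tool_rot: [-0.477, 0.478, -0.521, 0.522]
force: [-0.1, -1.0, -3.9]
opening: 0.0146
```

```bash
python3 - <<'E'
from h import *
plan([0.505,-0.2037,0.30],-5); s,p,R=st(); print(s['force'],s['wrist_torque'],p)
E
```

```text
move [-0.2 49.1  0.2] turn [0.02 0.01 0.08] | |d| 49.1 q [ 1.02  0.34 -0.85  1.76  0.28  1.17  0.  ] t 7.75
[-0.11521705 -1.00156418 -3.91664731] [ 0.05158258 -0.01637369  0.01822704] [ 0.50482855 -0.20378585  0.3491362 ]
```

Emit:
{"op": "drive_tool", "data": {
  "rows": [
    [0,10,0,0,0,0,5],
    [0,20,0,0,0,0,5],
    [0,30,0,0,0,0,5],
    [0,40,0,0,0,0,5],
    [0,47,0,0,0,0,5],
    [0,52,0,0,0,0,5],
    [0,52,0,0,0,0,5]
  ]
}}

```text
t: 8.45
position: [0.5045, -0.2038, 0.2964]
tool_rot: [0.477, -0.478, 0.521, -0.521]
force: [0.1, 0.3, -3.1]
opening: 0.0143
```

```bash
python3 - <<'E'
from h import *
plan([0.505,-0.2037,0.275],-5); s,p,R=st(); print(s['force'],s['wrist_torque'],p)
E
```

```text
move [-0.1 21.4  0.6] turn [0.09 0.02 0.06] | |d| 21.4 q [ 0.99  0.4  -0.82  1.82  0.33  1.07 -0.04] t 8.45
[ 0.05986815  0.29398644 -3.07395479] [-0.02981574  0.03151232 -0.02882271] [ 0.50446514 -0.20375603  0.29638892]
```

Now slowly into the sleeve and onto the nose.

Emit:
{"op": "drive_tool", "data": {
  "rows": [
    [0,4,0.5,0,0,0,5],
    [0,8,0.5,0,0,0,5],
    [0,12,0.5,0,0,0,5],
    [0,16,0.5,0,0,0,5],
    [0,19,0.5,0,0,0,5],
    [0,19,0.5,0,0,0,5]
  ]
}}

```text
t: 9.05
position: [0.5047, -0.2038, 0.2769]
tool_rot: [0.477, -0.479, 0.522, -0.521]
force: [0.1, 0.5, -3.9]
opening: 0.0144
```

```bash
python3 - <<'E'
from h import *
plan([0.505,-0.2037,0.27],-5); s,p,R=st(); print(s['force'],s['wrist_torque'],p)
E
```

```text
move [-0.1  6.9  0.3] turn [0.13 0.02 0.04] | |d| 6.9 q [ 0.98  0.42 -0.81  1.84  0.35  1.04 -0.06] t 9.05
[ 0.05506275  0.54442776 -3.89389518] [0.03170787 0.00634283 0.03227971] [ 0.50468021 -0.20377255  0.27690531]
```

Emit:
{"op": "drive_tool", "data": {
  "rows": [
    [0,2,0.3,0,0,0,5],
    [0,4,0.3,0,0,0,5],
    [0,6,0.3,0,0,0,5],
    [0,8,0.3,0,0,0,5],
    [0,8,0.3,0,0,0,5]
  ]
}}

```text
t: 9.55
position: [0.5049, -0.2038, 0.2686]
tool_rot: [0.477, -0.479, 0.522, -0.521]
force: [0.3, 0.0, -4.2]
opening: 0.0143
```

Emit:
{"op": "drive_tool", "data": {
  "rows": [
    [0,1,0,0,0,0,5],
    [0,2,0,0,0,0,5],
    [0,3,0,0,0,0,5],
    [0,3,0,0,0,0,5]
  ]
}}

```text
t: 9.95
position: [0.5047, -0.2041, 0.2655]
tool_rot: [0.477, -0.479, 0.522, -0.521]
force: [-0.2, -1.3, -5.8]
opening: 0.0135
```

Emit:
{"op": "drive_tool", "data": {
  "rows": [
    [0,1,0,0,0,0,5],
    [0,2,0,0,0,0,5],
    [0,2,0,0,0,0,5]
  ]
}}

```text
t: 10.25
position: [0.505, -0.2044, 0.2643]
tool_rot: [0.477, -0.479, 0.521, -0.521]
force: [-1.5, -1.6, 4.7]
opening: 0.0132
```

Emit:
{"op": "drive_tool", "data": {
  "rows": [
    [0,0.8,0,0,2,0,5],
    [0,0.8,0,0,4,0,5],
    [0,0.8,0,0,6,0,5],
    [0,0.8,0,0,8,0,5],
    [0,0.8,0,0,10,0,5],
    [0,0.8,0,0,12,0,5]
  ]
}}

```text
t: 10.85
position: [0.5052, -0.2043, 0.2642]
tool_rot: [-0.419, 0.421, -0.568, 0.569]
force: [-1.0, -0.4, 4.7]
opening: 0.0137
```

```bash
python3 - <<'E'
from h import *
plan([0.505,-0.2037,0.264],-17); s,p,R=st(); print(s['force'],s['wrist_torque'],p)
E
```

```text
move [-0.5  0.2 -0.4] turn [ 0.07 -0.06  0.16] | |d| 0.7 q [ 0.94  0.43 -0.75  1.85  0.34  1.01 -0.26] t 10.85
[-0.95093734 -0.38723381  4.67825543] [-0.0632426   0.68768161  0.19150095] [ 0.50519949 -0.20432257  0.26418507]
```

Emit:
{"op": "drive_tool", "data": {
  "rows": [
    [-0.4,0.8,0,0,-3.5,0,5],
    [-0.4,0.8,0,0,-7,0,5],
    [-0.4,0.8,0,0,-10.5,0,5],
    [-0.4,0.8,0,0,-14,0,5],
    [-0.4,0.8,0,0,-17,0,5],
    [-0.4,0.8,0,0,-20,0,5],
    [-0.4,0.8,0,0,-23,0,5],
    [-0.4,0.8,0,0,-26,0,5]
  ]
}}

```text
t: 11.65
position: [0.5053, -0.2045, 0.2641]
tool_rot: [-0.536, 0.539, -0.459, 0.459]
force: [-1.9, -1.5, 5.0]
opening: 0.0136
```

```bash
python3 - <<'E'
from h import *
plan([0.505,-0.2037,0.264],9); s,p,R=st(); print(s['force'],s['wrist_torque'],p)
E
```

```text
move [-0.8  0.1 -0.2] turn [0.14 0.   0.17] | |d| 0.9 q [ 1.01  0.46 -0.85  1.84  0.4   1.02  0.14] t 11.65
[-1.88319984 -1.4832576   4.97542857] [-0.34370846  0.71969272 -0.22059099] [ 0.50533331 -0.20450047  0.26414273]
```

Emit:
{"op": "drive_tool", "data": {
  "rows": [
    [0.5,0.8,-0.5,0,2,0,5],
    [0.5,0.8,-0.5,0,4,0,5]
  ]
}}

```text
t: 11.85
position: [0.5051, -0.2051, 0.2641]
tool_rot: [-0.52, 0.522, -0.478, 0.479]
force: [-1.8, -0.1, 5.1]
opening: 0.0139
```

```bash
python3 - <<'E'
from h import *
plan([0.505,-0.2037,0.264],5); s,p,R=st(); print(s['force'],s['wrist_torque'],p)
E
```

```text
move [-1.4  0.1  0. ] turn [ 0.11 -0.08  0.2 ] | |d| 1.4 q [ 1.    0.45 -0.84  1.85  0.4   1.02  0.08] t 11.85
[-1.77577749 -0.10451899  5.085573  ] [ 0.01010118  0.60186075 -0.03684684] [ 0.50511468 -0.20505159  0.26409337]
```

Emit:
{"op": "drive_tool", "data": {
  "rows": [
    [-0.3,0.8,-0.8,0,2,0,5],
    [-0.3,0.8,-0.8,0,4,0,5]
  ]
}}

```text
t: 12.05
position: [0.5046, -0.2047, 0.2641]
tool_rot: [-0.502, 0.505, -0.496, 0.497]
force: [-2.0, -0.7, 5.7]
opening: 0.0136
```

```bash
python3 - <<'E'
from h import *
plan([0.505,-0.2037,0.264],1); s,p,R=st(); print(s['force'],s['wrist_torque'],p)
E
```

```text
move [-1.   0.1  0.4] turn [ 0.06 -0.15  0.24] | |d| 1.1 q [ 0.99  0.44 -0.82  1.85  0.39  1.02  0.02] t 12.05
[-2.02466117 -0.66592131  5.66059727] [-0.11877476  0.50469161  0.0200451 ] [ 0.5045885  -0.20469292  0.26409989]
```

```bash
python3 - <<'E'
from h import *
from bar import fit
for n in ['side','scene']:
    c=snap(n,n+'7.png'); print(fit(c,(.505,-.204)))
    P=cloud(c); f=200/np.tan(np.radians(c['fov_y'])/2); X=np.asarray(c['R'])@[.505,-.2035,.2]+c['t']; u,v=int(X[0]/X[2]*f+c['cx']),int(X[1]/X[2]*f+c['cy']); im=cv2.imread('pics/'+n+'7.png'); cv2.imwrite('pics/'+n+'7z.png',cv2.resize(im[max(0,v-50):v+50,max(0,u-65):u+65],None,fx=6,fy=6))
    print([(np.round(d['point'],4).tolist(),round(d['p'],2)) for d in ctrl.place_of('key_bar',n)][:5])
    for a,b in [(.155,.165),(.165,.175)]:
        m=(P[...,2]>a)&(P[...,2]<b)&(np.hypot(P[...,0]-.505,P[...,1]+.2035)<.02)&(c['depth']>0)
        print(n,a,m.sum(),P[m].mean(0).round(4) if m.any() else '')
c=snap('wrist','wrist7.png')
E
```

```text
(50, array([ 0.5039, -0.1772,  0.2004]), (503.3, -181.8, 85.7, 11.7, 88.2), np.float64(91.90602361328541), array([ 0.498, -0.225,  0.193]), array([ 0.51 , -0.139,  0.209]))
[([0.6636, 0.284, 0.1727], 0.81), ([0.502, 0.2956, 0.1757], 0.66), ([0.504, -0.192, 0.1961], 0.58), ([0.775, 0.1972, 0.1819], 0.53)]
side 0.155 0 
side 0.165 1 [ 0.4949 -0.188   0.1745]
None
[([0.6662, 0.286, 0.1748], 0.8), ([0.5029, 0.2954, 0.1747], 0.67), ([0.7778, 0.1907, 0.1792], 0.61), ([0.5128, -0.1848, 0.1964], 0.4)]
scene 0.155 7 [ 0.5095 -0.1943  0.1587]
scene 0.165 3 [ 0.5125 -0.1926  0.1707]
```

View pics/side7z.png

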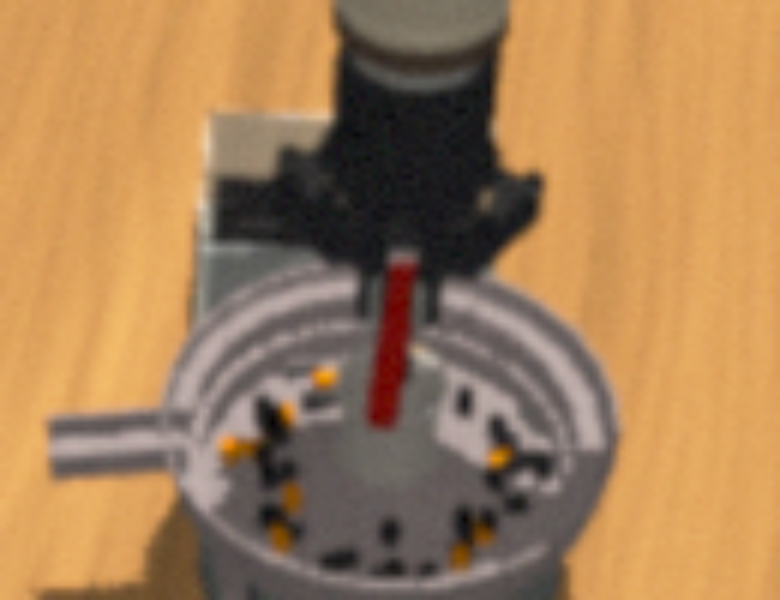

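View pics/scene7z.png

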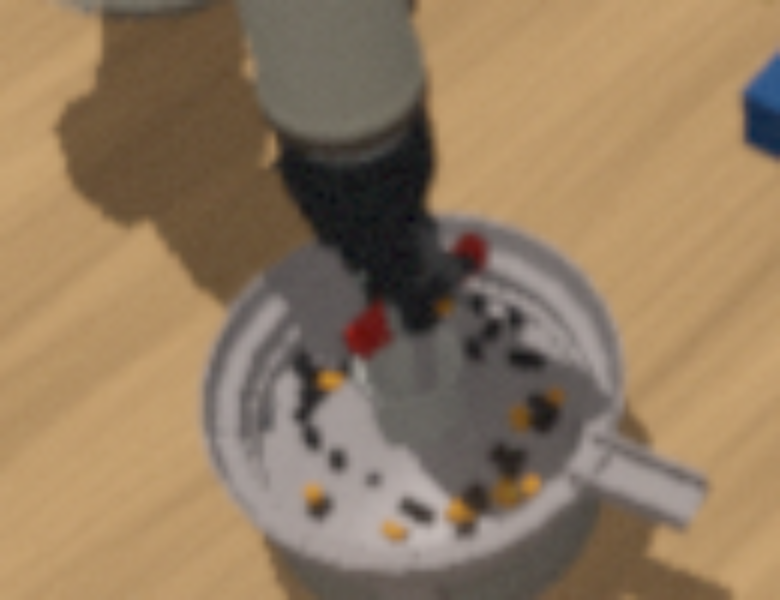

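View pics/wrist7.png

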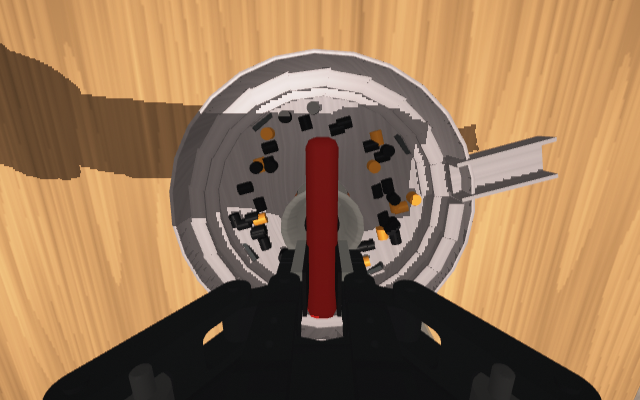

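```bash
cat > wb.py <<'E'
from h import *
def wbar(c):
    s,p,R=st(); P=(cloud(c)-p)@R; f=c['frame'].astype(int)  # tool frame
    m=(f[...,0]>60)&(f[...,0]>3*f[...,1])&(f[...,0]>3*f[...,2])&(np.abs(P[...,2])<.03)&(np.abs(P[...,0])<.08)&(c['depth']>0)&(c['depth']<.35)
    m=cv2.erode(m.astype(np.uint8),np.ones((3,3)))>0
    Q=P[m]*1000; 
    for a in range(-60,60,10):
        q=Q[(Q[:,0]>a)&(Q[:,0]<a+10)]
        if len(q)>5: print('tool x',a,'n',len(q),'y med',np.median(q[:,1]).round(1),'z',np.percentile(q[:,2],[2,98]).round(1))
    print('x range',np.percentile(Q[:,0],[.5,99.5]))
if __name__=='__main__':
    wbar(dict(np.load('last_wrist.npz')))
E
python3 wb.py
python3 - <<'E'
import cv2
for n in ['wrist6','w5','w4']: 
    pass
E
```

```text
tool x -60 n 610 y med 63.4 z [-6.8  7.1]
tool x -50 n 588 y med 62.5 z [-6.9  7.3]
tool x -40 n 546 y med 61.6 z [-6.5  6.9]
tool x -30 n 550 y med 60.6 z [-6.6  6.9]
tool x -20 n 495 y med 59.6 z [-6.7  7. ]
tool x -10 n 445 y med 58.6 z [-5.7  6. ]
tool x 0 n 431 y med 57.6 z [-5.8  6.1]
tool x 10 n 418 y med 56.7 z [-5.9  6.2]
tool x 20 n 234 y med 56.1 z [-6.   6.4]
x range [-64.35616257  25.63655293]
```

The views show the key already seated. The bar's top is at z≈0.206, where a seated key should have it and not 0.222 as on the shoulders. Torque flips only at the ends of about 14° of play. However, the bar has slid about 13 mm down in the hand and leans about 5°, so I'll release it and regrip squarely before turning.

Emit:
{"op": "drive_tool", "data": {
  "rows": [
    [0,0,0,0,0,0,20],
    [0,0,0,0,0,0,30],
    [0,0,0,0,0,0,40],
    [0,0,0,0,0,0,40]
  ]
}}

```text
t: 12.7
position: [0.5047, -0.2045, 0.2639]
tool_rot: [-0.503, 0.506, -0.495, 0.496]
force: [0.3, -0.4, 0.3]
opening: 0.04
```

```bash
python3 - <<'E'
from h import *
from wb import wbar
c=snap('wrist','w8.png'); s,p,R=st(); print(p,s['force'],s['wrist_torque'],s['opening']); wbar(c)
P=cloud(c); f=c['frame'].astype(int)
m=(f[...,0]>60)&(f[...,0]>3*f[...,1])&(f[...,0]>3*f[...,2])&(np.hypot(P[...,0]-p[0],P[...,1]-p[1])<.09)&(P[...,2]>.15)
m=cv2.erode(m.astype(np.uint8),np.ones((3,3)))>0
Q=P[m]; e,V=np.linalg.eigh(np.cov(Q.T)); d=V[:,2]; d*=np.sign(d[1]); print('bar dir',np.degrees(np.arctan2(d[1],d[0])),'slope deg',np.degrees(np.arcsin(d[2])), Q.mean(0))
t=Q@d; print((np.percentile(t,[.5,99.5]).mean()-t.mean())*d+Q.mean(0))
E
```

```text
[ 0.50465578 -0.20459995  0.26390428] [ 0.16273611 -0.32197405 -0.32460823] [0.02354414 0.00599416 0.00343955] 0.03991314750717612
tool x -60 n 607 y med 62.0 z [-6.2  7.5]
tool x -50 n 623 y med 61.3 z [-6.3  7.7]
tool x -40 n 578 y med 60.5 z [-6.4  7.8]
tool x -30 n 554 y med 59.5 z [-6.1  7.9]
tool x -20 n 515 y med 58.8 z [-6.1  7.5]
tool x -10 n 508 y med 57.9 z [-6.2  7.6]
tool x 0 n 496 y med 57.0 z [-6.3  7.7]
tool x 10 n 472 y med 56.2 z [-5.9  7.8]
tool x 20 n 347 y med 55.5 z [-5.4  7.4]
x range [-62.64831787  27.99945737]
bar dir 91.12853790971539 slope deg -3.1675777883740857 [ 0.50496261 -0.1842469   0.20500649]
[ 0.50502063 -0.18719243  0.20516953]
```

View pics/w8.png

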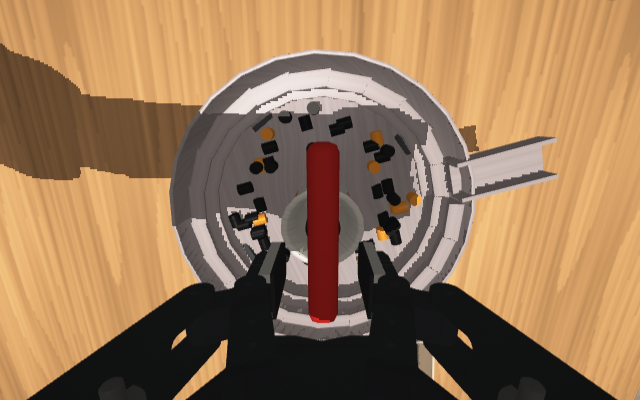

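Emit:
{"op": "drive_tool", "data": {
  "rows": [
    [-7,4,0.7,0,0,-2,40],
    [-14,8,0.7,0,0,-4,40],
    [-21,12,0.7,0,0,-5,40],
    [-21,15.5,0.7,0,0,-5,40],
    [-21,15.5,0.7,0,0,-5,40]
  ]
}}

```text
t: 13.25
position: [0.5047, -0.1836, 0.2479]
tool_rot: [-0.481, 0.527, -0.473, 0.517]
force: [0.2, -0.7, 0.1]
opening: 0.0402
```

```bash
python3 - <<'E'
from h import *
from wb import wbar
c=snap('wrist','w9.png'); s,p,R=st(); print(p,s['force'],s['wrist_torque'],s['opening']); wbar(c); print(R.round(3))
E
```

```text
[ 0.5048409  -0.18412398  0.24809298] [ 1.07459407 -0.40779438  0.2215913 ] [ 0.09229749 -0.00398111 -0.00897936] 0.040198706159250704
tool x -50 n 703 y med 44.1 z [-6.5  6.6]
tool x -40 n 704 y med 43.1 z [-6.7  7.1]
tool x -30 n 669 y med 43.2 z [-6.8  7.3]
tool x -20 n 641 y med 43.2 z [-7.  7.]
tool x -10 n 580 y med 43.2 z [-6.7  7.2]
tool x 0 n 547 y med 43.3 z [-6.8  7.3]
tool x 10 n 501 y med 43.3 z [-6.5  7. ]
tool x 20 n 421 y med 43.3 z [-6.6  7.2]
x range [-47.56969829  28.26545446]
[[ 0.017 -0.     1.   ]
 [-0.996 -0.091  0.017]
 [ 0.091 -0.996 -0.002]]
```

View pics/w9.png

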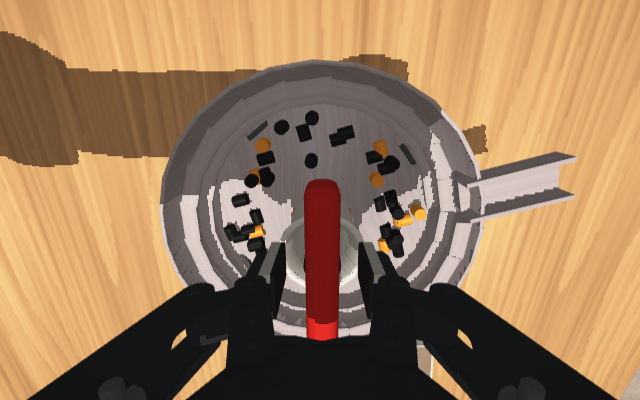

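The bar now lies parallel to the hand, its centre at the grasp point. I close with a firm squeeze.

Emit:
{"op": "drive_tool", "data": {
  "rows": [
    [-1,0,0,0,0,0,25],
    [-1,0,0,0,0,0,10],
    [-1,0,0,0,0,0,2],
    [-1,0,0,0,0,0,2],
    [-1,0,0,0,0,0,2]
  ],
  "squeeze": 115
}}

```text
t: 13.8
position: [0.5049, -0.1835, 0.2482]
tool_rot: [-0.481, 0.527, -0.473, 0.518]
force: [0.6, 0.4, 0.5]
opening: 0.0143
```

```bash
python3 - <<'E'
from h import *
from wb import wbar
c=snap('wrist','w10.png'); s,p,R=st(); print(p,s['force'],s['wrist_torque'],s['opening']); wbar(c); plan([0.505,-0.2037,0.249],1)
E
```

```text
[ 0.50487074 -0.18342499  0.2481768 ] [-1.01414548 -0.49374945  1.82008946] [-0.16162753  0.07140125 -0.0065134 ] 0.014466447180801097
tool x -50 n 661 y med 44.4 z [-6.4  6.7]
tool x -40 n 711 y med 43.5 z [-7.   6.9]
tool x -30 n 654 y med 43.4 z [-6.7  7. ]
tool x -20 n 614 y med 43.5 z [-6.8  7.1]
tool x -10 n 524 y med 43.5 z [-6.   6.3]
tool x 0 n 488 y med 43.5 z [-6.2  6.5]
tool x 10 n 515 y med 43.5 z [-6.4  6.7]
tool x 20 n 444 y med 43.5 z [-6.5  6.8]
x range [-47.39479235  29.113563  ]
move [20.3  1.  -0.2] turn [ 0.09 -0.05  5.22] | |d| 20.3 q [ 0.89  0.43 -0.79  1.9   0.48  0.97 -0.12] t 13.85
```

Emit:
{"op": "drive_tool", "data": {
  "rows": [
    [4,0,0,0,0,1,2],
    [8,0,0,0,0,2,2],
    [12,0.5,0,0,0,3,2],
    [16,0.8,0,0,0,4.2,2],
    [20.3,1,0,0,0,5.2,2],
    [20.3,1,0,0,0,5.2,2]
  ]
}}

```text
t: 14.45
position: [0.505, -0.2055, 0.2488]
tool_rot: [-0.503, 0.504, -0.497, 0.496]
force: [-0.4, 0.7, 1.3]
opening: 0.0149
```

```bash
python3 - <<'E'
from h import *
from wb import wbar
c=snap('wrist','w11.png'); s,p,R=st(); print(p,s['force'],s['wrist_torque'],s['opening']); wbar(c); plan([0.505,-0.2037,0.249],1)
E
```

```text
[ 0.50506801 -0.20471001  0.24881901] [0.62386256 1.41490844 1.0018527 ] [-0.28782102 -0.02852824  0.04278785] 0.01406338210662538
tool x -50 n 723 y med 44.0 z [-6.4  6.5]
tool x -40 n 730 y med 43.2 z [-6.9  6.8]
tool x -30 n 690 y med 43.2 z [-6.8  7. ]
tool x -20 n 634 y med 43.2 z [-6.8  7.1]
tool x -10 n 501 y med 43.1 z [-6.1  6.3]
tool x 0 n 508 y med 43.1 z [-6.2  6.4]
tool x 10 n 512 y med 43.1 z [-6.4  6.6]
tool x 20 n 469 y med 43.1 z [-7.   7.2]
x range [-48.42778965  29.10481935]
move [-1.  -0.2 -0.1] turn [ 0.09 -0.17 -0.01] | |d| 1.0 q [ 0.98  0.47 -0.81  1.86  0.4   0.99  0.01] t 14.5
```

Emit:
{"op": "drive_tool", "data": {
  "rows": [
    [-1,0,0,0,5,0,2],
    [-1,0,0,0,10,0,2],
    [-1,0,0,0,15,0,2],
    [-1,0,0,0,20,0,2],
    [-1,0,0,0,25,0,2],
    [-1,0,0,0,30,0,2],
    [-1,0,0,0,35,0,2],
    [-1,0,0,0,40,0,2]
  ]
}}

```text
t: 15.3
position: [0.5054, -0.2032, 0.249]
tool_rot: [0.302, -0.303, 0.639, -0.639]
force: [2.2, 0.7, 0.8]
opening: 0.014
```

```bash
python3 - <<'E'
from h import *
s,p,R=st(); print(p,s['force'],s['wrist_torque'],s['opening'],'yaw',np.degrees(np.arctan2(R[1,2],R[0,2]))); plan([0.505,-0.2037,0.249],-39)
E
```

```text
[ 0.50540216 -0.20318897  0.24901352] [2.18444583 0.73964076 0.83613364] [-0.03281241 -0.24238943  0.15194208] 0.013979200387467009 yaw -39.31045677200528
move [0.7 0.  0. ] turn [ 0.03 -0.31  0.03] | |d| 0.7 q [ 0.86  0.42 -0.66  1.86  0.31  0.96 -0.62] t 15.3
```

Emit:
{"op": "drive_tool", "data": {
  "rows": [
    [0.7,0,0,0,5,0,2],
    [0.7,0,0,0,10,0,2],
    [0.7,0,0,0,15,0,2],
    [0.7,0,0,0,20,0,2],
    [0.7,0,0,0,25,0,2],
    [0.7,0,0,0,30,0,2],
    [0.7,0,0,0,35,0,2],
    [0.7,0,0,0,40,0,2]
  ]
}}

```text
t: 16.1
position: [0.5053, -0.2034, 0.2493]
tool_rot: [-0.065, 0.065, -0.704, 0.704]
force: [1.4, -0.5, 1.6]
opening: 0.0144
```

```bash
python3 - <<'E'
from h import *
s,p,R=st(); print(p,s['force'],s['wrist_torque'],s['opening'],'yaw',np.degrees(np.arctan2(R[1,2],R[0,2]))); plan([0.505,-0.2037,0.249],-79)
E
```

```text
[ 0.50530011 -0.20342376  0.24930604] [ 1.41644777 -0.53118422  1.59247853] [-0.13827108 -0.62332373  0.17777652] 0.014438719777615055 yaw -79.44091390118845
move [0.3 0.3 0.2] turn [-0.04 -0.44  0.01] | |d| 0.5 q [ 0.75  0.39 -0.51  1.87  0.23  0.94 -1.25] t 16.1
```

Emit:
{"op": "drive_tool", "data": {
  "rows": [
    [0.3,0.3,0,0,3,0,2],
    [0.3,0.3,0,0,6,0,2],
    [0.3,0.3,0,0,9,0,2],
    [0.3,0.3,0,0,9,0,2]
  ]
}}

```text
t: 16.5
position: [0.5053, -0.2032, 0.2493]
tool_rot: [-0.01, 0.01, -0.707, 0.708]
force: [-0.1, -0.7, 1.4]
opening: 0.014
```

```bash
python3 - <<'E'
from h import *
s,p,R=st(); print(p,s['force'],s['wrist_torque'],s['opening'],'yaw',np.degrees(np.arctan2(R[1,2],R[0,2]))); plan([0.505,-0.2037,0.249],-88)
E
```

```text
[ 0.50528003 -0.20322147  0.24927945] [-0.10933646 -0.68648944  1.40925062] [-0.21664553  0.3593235   0.05158742] 0.013991230525567822 yaw -88.41683053221745
move [0.3 0.3 0.5] turn [-0.08 -0.42 -0.03] | |d| 0.6 q [ 0.72  0.38 -0.48  1.87  0.22  0.94 -1.4 ] t 16.5
```

Emit:
{"op": "drive_tool", "data": {
  "rows": [
    [0.3,0.3,0.4,0,2,0,2],
    [0.3,0.3,0.4,0,4,0,2],
    [0.3,0.3,0.4,0,6,0,2],
    [0.3,0.3,0.4,0,8,0,2]
  ]
}}

```text
t: 16.9
position: [0.5051, -0.2034, 0.249]
tool_rot: [0.039, -0.039, -0.705, 0.707]
force: [-0.6, -0.5, 0.7]
opening: 0.0147
```

```bash
python3 - <<'E'
from h import *
s,p,R=st(); print(p,s['force'],s['wrist_torque'],s['opening'],'yaw',np.degrees(np.arctan2(R[1,2],R[0,2]))); plan([0.505,-0.2037,0.249],-96.5)
E
```

```text
[ 0.50507014 -0.20344956  0.24904655] [-0.57950658 -0.51769392  0.71413533] [-0.38335534 -0.14367941  0.23985917] 0.014676047694597124 yaw -96.34628388436208
move [0.  0.  0.3] turn [-0.1   0.15 -0.05] | |d| 0.3 q [ 0.7   0.38 -0.45  1.87  0.2   0.94 -1.53] t 16.9
```

Emit:
{"op": "drive_tool", "data": {
  "rows": [
    [0,0.3,0.3,0,2,0,2],
    [0,0.3,0.3,0,4,0,2],
    [0,0.3,0.3,0,5,0,2]
  ]
}}

```text
t: 17.2
position: [0.5054, -0.2036, 0.2492]
tool_rot: [0.069, -0.07, -0.703, 0.705]
force: [1.1, -0.3, 4.0]
opening: 0.014
```

```bash
python3 - <<'E'
from h import *
s,p,R=st(); print(p,s['force'],s['wrist_torque'],s['opening'],'yaw',np.degrees(np.arctan2(R[1,2],R[0,2]))); plan([0.505,-0.2037,0.249],-101.5)
E
```

```text
[ 0.5054319  -0.20355311  0.24915872] [ 1.06282629 -0.31148944  4.04681296] [-0.16317818 -0.31235733  0.66237312] 0.01398206274516497 yaw -101.23438671780819
move [0.4 0.2 0.2] turn [-0.12  0.27 -0.11] | |d| 0.5 q [ 0.69  0.38 -0.43  1.87  0.2   0.93 -1.6 ] t 17.2
```

Emit:
{"op": "drive_tool", "data": {
  "rows": [
    [0.3,0,0.2,0,1.5,0,2],
    [0.3,0,0.2,0,3,0,2],
    [0.3,0,0.2,0,3,0,2]
  ]
}}

```text
t: 17.5
position: [0.5052, -0.2036, 0.2494]
tool_rot: [0.087, -0.088, -0.701, 0.703]
force: [0.2, -0.1, 3.8]
opening: 0.0139
```

```bash
python3 - <<'E'
from h import *
from wb import wbar
c=snap('wrist','w12.png')
s,p,R=st(); print(p,s['force'],s['wrist_torque'],s['opening'],'yaw',np.degrees(np.arctan2(R[1,2],R[0,2]))); plan([0.505,-0.2037,0.249],-104.5); wbar(c)
E
```

```text
[ 0.50519842 -0.20362576  0.2493332 ] [-0.15659692 -0.62457093  3.62132087] [-0.1195381   0.02121117  0.61418987] 0.0144825331573656 yaw -104.1862560621966
move [0.2 0.3 0.1] turn [-0.13  0.31 -0.14] | |d| 0.4 q [ 0.68  0.37 -0.42  1.87  0.19  0.93 -1.65] t 17.55
tool x -50 n 628 y med 45.3 z [-8.4  4.5]
tool x -40 n 698 y med 44.4 z [-8.9  5. ]
tool x -30 n 650 y med 44.4 z [-8.6  5.5]
tool x -20 n 610 y med 44.3 z [-8.3  5.6]
tool x -10 n 540 y med 44.2 z [-7.1  5.3]
tool x 0 n 465 y med 44.3 z [-7.3  5.4]
tool x 10 n 459 y med 44.3 z [-7.5  5.5]
tool x 20 n 495 y med 44.3 z [-7.1  6.7]
tool x 30 n 23 y med 44.9 z [-7.3  6.3]
x range [-47.66174229  30.00213348]
```

View pics/w12.png

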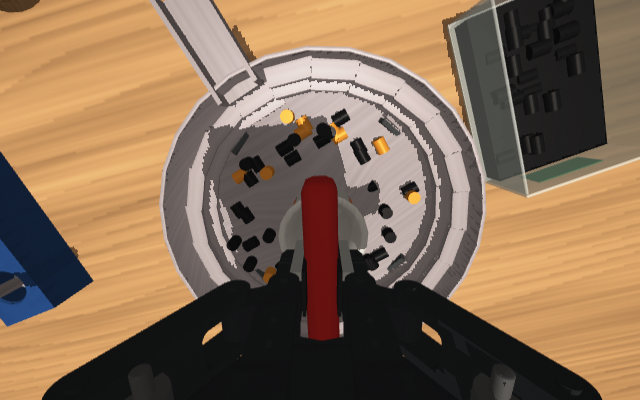

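The stop is felt: the torque rises to 0.6 N m (stem friction is 0.2) and stays there while the bar yields slightly in the pads. The key's end is at about 19 mm, so it is seated. I back off into the play and draw the key out.

Emit:
{"op": "drive_tool", "data": {
  "rows": [
    [0,0,0,0,-3,0,2],
    [0,0,0,0,-7,0,2],
    [0,-4,0,0,-7,0,2],
    [0,-8,0,0,-7,0,2],
    [0,-14,0,0,-7,0,2],
    [0,-20,0,0,-7,0,2]
  ]
}}

```text
t: 18.15
position: [0.5049, -0.2033, 0.2693]
tool_rot: [0.044, -0.045, -0.705, 0.706]
force: [5.9, -1.2, -8.5]
opening: 0.012
```

```bash
python3 - <<'E'
from h import *
from wb import wbar
c=snap('wrist','w13.png')
s,p,R=st(); print(p,s['force'],s['wrist_torque'],s['opening'],'yaw',np.degrees(np.arctan2(R[1,2],R[0,2]))); plan([0.505,-0.2037,0.40],-97); wbar(c)
E
```

```text
[ 0.50555013 -0.20340217  0.27053226] [ 1.30256698 -0.90586659 -1.7600433 ] [ 0.07190174 -0.11731427  0.23527607] 0.01223898688416234 yaw -97.20822578107754
move [ 1.000e-01 -1.295e+02  7.000e-01] turn [-0.14 -0.21 -0.18] | |d| 129.5 q [ 0.71  0.35 -0.46  1.85  0.19  0.98 -1.53] t 18.2
tool x -40 n 505 y med 63.2 z [-8.1  4.8]
tool x -30 n 480 y med 62.5 z [-8.2  5.3]
tool x -20 n 462 y med 63.0 z [-7.9  5.4]
tool x -10 n 352 y med 63.3 z [-6.4  4.5]
tool x 0 n 327 y med 63.9 z [-6.   4.1]
tool x 10 n 310 y med 64.5 z [-6.7  4.8]
tool x 20 n 346 y med 65.2 z [-6.9  5.5]
tool x 30 n 316 y med 65.8 z [-7.   6.2]
tool x 40 n 312 y med 66.4 z [-7.1  6.3]
tool x 50 n 12 y med 67.1 z [-6.   3.3]
x range [-37.16152612  49.88793926]
```

The key stayed put and the bar slid in the pads, probably because the residual turning torque was clamping the socket. I open, re-measure and regrip.

Emit:
{"op": "drive_tool", "data": {
  "rows": [
    [0,0,0,0,0,0,30],
    [0,0,0,0,0,0,45],
    [0,0,0,0,0,0,45],
    [0,0,0,0,0,0,45]
  ]
}}

```text
t: 18.6
position: [0.5056, -0.2034, 0.2706]
tool_rot: [0.043, -0.046, -0.705, 0.707]
force: [0.4, 1.2, -1.0]
opening: 0.0452
```

```bash
python3 - <<'E'
from h import *
from wb import wbar
c=snap('wrist','w14.png')
s,p,R=st(); print(p,s['force'],s['wrist_torque'],s['opening'],'yaw',np.degrees(np.arctan2(R[1,2],R[0,2]))); wbar(c)
E
```

```text
[ 0.50554358 -0.20339826  0.27053673] [-0.61675355  0.81294338 -0.65323523] [ 0.00448179 -0.02860641 -0.00219547] 0.04553751134100109 yaw -97.22549828325869
tool x -40 n 317 y med 64.9 z [-12.    0.4]
tool x -30 n 528 y med 62.5 z [-12.1   2.5]
tool x -20 n 491 y med 63.3 z [-9.4  5.2]
tool x -10 n 456 y med 64.0 z [-7.4  7.4]
tool x 0 n 412 y med 64.7 z [-4.9  9.9]
tool x 10 n 391 y med 65.5 z [-2.3 12.4]
tool x 20 n 337 y med 66.3 z [ 0.4 14.9]
tool x 30 n 345 y med 66.9 z [ 2.8 17.1]
tool x 40 n 311 y med 67.8 z [ 5.2 19.2]
tool x 50 n 9 y med 69.1 z [ 6.7 20.4]
x range [-34.4261176   49.31773968]
```

View pics/w14.png

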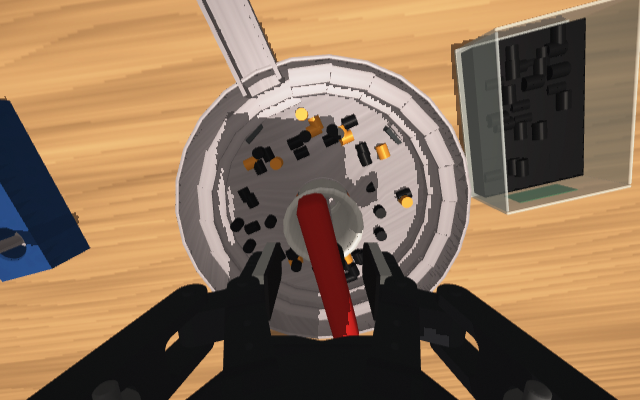

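```bash
python3 - <<'E'
from h import *
R=Ro.from_euler('y',-13.5,degrees=True)*Ro.from_euler('z',4.1,degrees=True); print(np.degrees(R.as_rotvec()))
E
```

```text
[ -0.48301949 -13.49422813   4.08101105]
```

Emit:
{"op": "drive_tool", "data": {
  "rows": [
    [6,0,2,-0.2,-6,2,45],
    [14,0,4.8,-0.5,-13.5,4.1,45],
    [14,8,4.8,-0.5,-13.5,4.1,45],
    [14,16,4.8,-0.5,-13.5,4.1,45],
    [14,23,4.8,-0.5,-13.5,4.1,45],
    [14,23,4.8,-0.5,-13.5,4.1,45]
  ]
}}

```text
t: 19.25
position: [0.4909, -0.2059, 0.2459]
tool_rot: [0.064, -0.013, 0.707, -0.705]
force: [-0.1, 0.6, -0.9]
opening: 0.0451
```

```bash
python3 - <<'E'
from h import *
from wb import wbar
c=snap('wrist','w15.png')
s,p,R=st(); print(p,s['force'],s['wrist_torque'],s['opening'],'yaw',np.degrees(np.arctan2(R[1,2],R[0,2]))); wbar(c)
E
```

```text
[ 0.49122356 -0.20593791  0.24656603] [ 0.35544141  0.019567   -0.43565421] [ 0.02694838  0.12690637 -0.00209444] 0.0448808386580745 yaw -83.74215603500852
tool x -50 n 581 y med 42.5 z [-6.6  6.3]
tool x -40 n 743 y med 41.2 z [-7.   6.8]
tool x -30 n 714 y med 41.3 z [-7.2  7.1]
tool x -20 n 633 y med 41.2 z [-6.9  6.8]
tool x -10 n 595 y med 41.3 z [-7.   6.9]
tool x 0 n 567 y med 41.3 z [-6.8  7.1]
tool x 10 n 520 y med 41.4 z [-6.9  6.8]
tool x 20 n 388 y med 41.4 z [-6.7  7. ]
x range [-45.82230356  27.06128236]
```

View pics/w15.png

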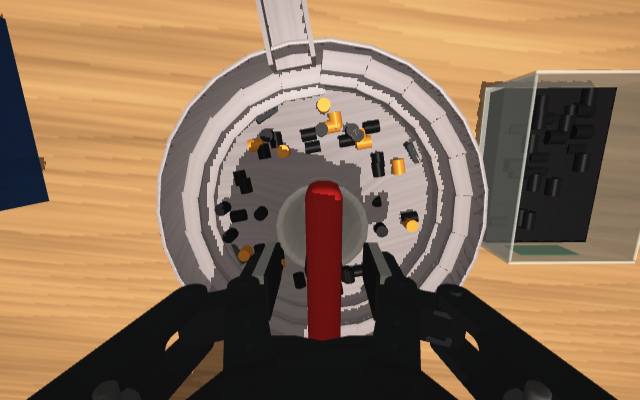

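Emit:
{"op": "drive_tool", "data": {
  "rows": [
    [1,0,0,0,0,0,20],
    [1,0,0,0,0,0,5],
    [1,0,0,0,0,0,0],
    [1,0,0,0,0,0,0],
    [1,0,0,0,0,0,0],
    [1,0,0,0,0,0,0]
  ],
  "squeeze": 120
}}

```text
t: 19.9
position: [0.4904, -0.206, 0.2467]
tool_rot: [0.064, -0.013, 0.706, -0.705]
force: [-0.2, 0.5, 2.4]
opening: 0.0146
```

```bash
python3 - <<'E'
from h import *
from wb import wbar
c=snap('wrist','w16.png')
s,p,R=st(); print(p,s['force'],s['wrist_torque'],s['opening'],'yaw',np.degrees(np.arctan2(R[1,2],R[0,2]))); plan([0.505,-0.2037,0.2475],-83.7)
E
```

```text
[ 0.49036048 -0.20604189  0.24669456] [-0.74586001 -0.22744415  1.76722167] [0.16044808 0.07273798 0.06744377] 0.01432238057516721 yaw -83.74407448162633
move [-14.8   0.3  -0.7] turn [-0.09 -0.04 -4.2 ] | |d| 14.8 q [ 0.79  0.34 -0.5   1.94  0.18  0.84 -1.26] t 19.95
```

Emit:
{"op": "drive_tool", "data": {
  "rows": [
    [-5,0,-0.2,0,0,-1.4,0],
    [-10,0,-0.5,0,0,-2.8,0],
    [-14.8,0.3,-0.7,0,0,-4.2,0],
    [-14.8,0.3,-0.7,0,4,-4.2,0],
    [-14.8,0.3,-0.7,0,7,-4.2,0]
  ]
}}

```text
t: 20.45
position: [0.5055, -0.2045, 0.2473]
tool_rot: [-0.005, 0.006, 0.708, -0.706]
force: [0.5, -1.9, -1.6]
opening: 0.0142
```

```bash
python3 - <<'E'
from h import *
s,p,R=st(); print(p,s['force'],s['wrist_torque'],s['opening'],'yaw',np.degrees(np.arctan2(R[1,2],R[0,2]))); plan([0.505,-0.2037,0.2475],-90.7)
E
```

```text
[ 0.50545467 -0.20447206  0.24733796] [ 0.53522206 -1.92104502 -1.58519884] [-0.78769109 -0.34419036  0.06877526] 0.014181210894531272 yaw -90.87645248216351
move [ 0.5 -0.2 -0.8] turn [ 0.11 -0.18 -0.04] | |d| 0.9 q [ 0.71  0.39 -0.46  1.87  0.21  0.94 -1.43] t 20.45
```

Emit:
{"op": "drive_tool", "data": {
  "rows": [
    [0.5,0,-0.8,0,3,0,0],
    [0.5,0,-0.8,0,6,0,0],
    [0.5,0,-0.8,0,9,0,0],
    [0.5,0,-0.8,0,9,0,0]
  ]
}}

```text
t: 20.85
position: [0.5052, -0.2044, 0.2473]
tool_rot: [-0.06, 0.061, 0.705, -0.704]
force: [2.0, -2.2, -1.4]
opening: 0.0144
```

```bash
python3 - <<'E'
from h import *
s,p,R=st(); print(p,s['force'],s['wrist_torque'],s['opening'],'yaw',np.degrees(np.arctan2(R[1,2],R[0,2]))); plan([0.505,-0.2037,0.2475],-99.7)
E
```

```text
[ 0.50520949 -0.20436242  0.24734525] [ 1.95048497 -2.17802069 -1.36875253] [-0.79219859 -0.32778291  0.48224929] 0.01437732122192385 yaw -99.84807935024321
move [ 0.3 -0.2 -0.6] turn [ 0.03 -0.15 -0.08] | |d| 0.7 q [ 0.69  0.38 -0.43  1.87  0.19  0.93 -1.58] t 20.85
```

Emit:
{"op": "drive_tool", "data": {
  "rows": [
    [0,0,0.8,0,-4,0,0],
    [0,0,0.8,0,-8,0,0],
    [0,0,0.8,0,-8,0,0]
  ]
}}

```text
t: 21.15
position: [0.5052, -0.2051, 0.2473]
tool_rot: [-0.01, 0.012, 0.707, -0.707]
force: [0.9, 0.0, -0.0]
opening: 0.014
```

```bash
python3 - <<'E'
from h import *
s,p,R=st(); print(p,s['force'],s['wrist_torque'],s['opening'],'yaw',np.degrees(np.arctan2(R[1,2],R[0,2]))); plan([0.505,-0.2037,0.2475],-92)
E
```

```text
[ 0.5052442  -0.20512846  0.24731273] [ 0.8565516   0.04461248 -0.04835263] [ 0.00842303 -0.31773983  0.09993024] 0.014046613809773694 yaw -91.76843731501285
move [ 0.3 -0.2 -1.4] turn [ 0.04  0.23 -0.11] | |d| 1.5 q [ 0.71  0.38 -0.46  1.87  0.21  0.93 -1.44] t 21.15
```

Emit:
{"op": "drive_tool", "data": {
  "rows": [
    [-0.4,0,0,0,-1.5,0,0],
    [-0.4,0,0,0,-1.5,0,0],
    [-0.4,-2,0,0,-1.5,0,0],
    [-0.4,-4,0,0,-1.5,0,0]
  ]
}}

```text
t: 21.55
position: [0.5053, -0.205, 0.2509]
tool_rot: [-0.001, 0.002, 0.708, -0.707]
force: [0.4, 0.4, -4.0]
opening: 0.0145
```

```bash
python3 - <<'E'
from h import *
from wb import wbar
c=snap('wrist','w17.png')
s,p,R=st(); print(p,s['force'],s['wrist_torque'],s['opening'],'yaw',np.degrees(np.arctan2(R[1,2],R[0,2]))); wbar(c)
E
```

```text
[ 0.50546299 -0.20504327  0.25133671] [-0.00921102  0.19909879 -3.62222218] [-0.03010546 -0.12852797 -0.00125483] 0.014256804384340833 yaw -90.29033531891203
tool x -50 n 600 y med 43.0 z [-7.4  5.6]
tool x -40 n 735 y med 41.9 z [-7.9  6.1]
tool x -30 n 719 y med 42.0 z [-7.9  6.2]
tool x -20 n 626 y med 42.0 z [-7.4  5.6]
tool x -10 n 537 y med 41.9 z [-7.1  5.2]
tool x 0 n 512 y med 42.0 z [-7.2  5.3]
tool x 10 n 507 y med 42.1 z [-7.4  5.5]
tool x 20 n 398 y med 42.2 z [-8.   6.1]
x range [-46.38493233  27.70377946]
```

The key now lifts with the hand: the bar is unmoved in the pads, the force is only the key's weight, and the torque is zero. Lifting out.

Emit:
{"op": "drive_tool", "data": {
  "rows": [
    [0,-5,0,0,0,0,0],
    [0,-10,0,0,0,0,0],
    [0,-16,0,0,0,0,0],
    [0,-24,0,0,0,0,0],
    [0,-34,0,0,0,0,0],
    [0,-46,0,0,0,0,0],
    [0,-58,0,0,0,0,0],
    [0,-58,0,0,0,0,0]
  ]
}}

```text
t: 22.4
position: [0.5066, -0.2054, 0.3119]
tool_rot: [-0.0, -0.004, -0.707, 0.707]
force: [0.3, -0.2, -3.3]
opening: 0.0145
```

```bash
python3 - <<'E'
from h import *
from wb import wbar
c=snap('wrist','w18.png')
s,p,R=st(); print(p,s['force'],s['wrist_torque'],s['opening'],'yaw',np.degrees(np.arctan2(R[1,2],R[0,2]))); wbar(c); plan([0.5054,-0.205,0.41],-90.3)
E
```

```text
[ 0.50604541 -0.20531198  0.31073663] [-0.01307945  0.47352127 -3.95958311] [0.00881857 0.00175069 0.04522215] 0.014304693196714631 yaw -90.29419997442545
tool x -50 n 671 y med 41.3 z [-7.2  5.7]
tool x -40 n 745 y med 40.4 z [-7.8  6.2]
tool x -30 n 655 y med 40.5 z [-7.6  6.3]
tool x -20 n 651 y med 40.3 z [-7.3  6.1]
tool x -10 n 551 y med 40.4 z [-6.9  5.4]
tool x 0 n 530 y med 40.3 z [-7.   5.5]
tool x 10 n 480 y med 40.6 z [-7.2  5.7]
tool x 20 n 369 y med 40.6 z [-7.8  6.3]
x range [-47.22605174  26.96901648]
move [  0.3 -99.3  -0.3] turn [-0.01  0.01 -0.22] | |d| 99.3 q [ 0.74  0.31 -0.48  1.81  0.16  1.06 -1.38] t 22.45
```

Emit:
{"op": "drive_tool", "data": {
  "rows": [
    [0,-15,0,0,0,0,0],
    [0,-35,0,0,0,0,0],
    [0,-55,0,0,0,0,0],
    [0,-80,0,0,0,0,0],
    [0,-100,0,0,0,0,0],
    [0,-105,0,0,0,0,0]
  ]
}}

```text
t: 23.05
position: [0.5064, -0.2054, 0.4177]
tool_rot: [-0.001, -0.004, -0.706, 0.708]
force: [0.4, 0.1, -3.4]
opening: 0.0145
```

```bash
python3 - <<'E'
from h import *
s,p,R=st(); print(p,s['force'])
for n in ['side','scene']:
    c=snap(n,n+'9.png')
    print([(np.round(d['point'],4).tolist(),round(d['p'],2)) for d in ctrl.place_of('stand',n)][:2],[(np.round(d['point'],4).tolist(),round(d['p'],2)) for d in ctrl.place_of('hexkey',n)][:2])
    P=cloud(c); f=c['frame'].astype(int); m=(f[...,2]>f[...,0]*1.8)&(f[...,2]>f[...,1]*1.3)&(np.abs(P[...,2]-.055)<.004)&(np.hypot(P[...,0]-.547,P[...,1]-.155)<.13)&(c['depth']>0)
    Q=P[m]; print(len(Q),cv2.minAreaRect((Q[:,:2]*1000).astype(np.float32)),Q[:,2].mean())
plan([0.603,0.162,0.41],10)
E
```

```text
[ 0.50641553 -0.2054167   0.41772997] [ 0.36167701  0.06967652 -3.38419015]
[([0.5487, 0.1526, 0.0008], 0.86)] [([0.493, 0.1489, 0.0079], 0.87)]
779 ((547.703369140625, 159.76394653320312), (183.90179443359375, 64.83111572265625), 7.940260887145996) 0.05367149385554334
[([0.5494, 0.1599, 0.0018], 0.96)] [([0.4876, 0.1481, 0.0045], 0.78)]
436 ((551.6204223632812, 150.8330535888672), (188.85658264160156, 66.41930389404297), 8.40973949432373) 0.054755081232123116
move [ -96.1    4.6 -367.7] turn [-3.000e-02 -1.003e+02 -1.000e-01] | |d| 380.1 q [ 0.76  0.22 -0.5   1.67  0.11  1.27 -1.34] t 23.35
```

View pics/side9.png

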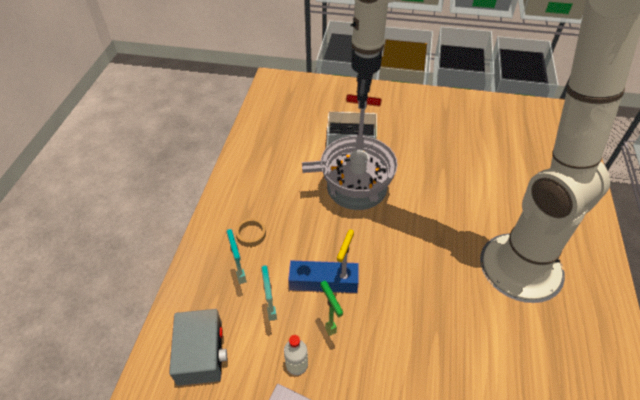

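Emit:
{"op": "drive_tool", "data": {
  "rows": [
    [-12,1,-45,0,-8,0,0],
    [-24,1,-90,0,-16,0,0],
    [-36,1,-135,0,-24,0,0],
    [-48,1,-180,0,-32,0,0],
    [-60,1,-225,0,-40,0,0],
    [-72,1,-270,0,-48,0,0],
    [-84,1,-315,0,-56,0,0],
    [-94,1,-350,0,-64,0,0]
  ]
}}

```text
t: 24.15
position: [0.6005, 0.1475, 0.4125]
tool_rot: [0.376, -0.375, 0.6, -0.599]
force: [-0.1, 1.3, -4.0]
opening: 0.014
```

```bash
python3 - <<'E'
from h import *
plan([0.6027,0.1637,0.41],10)
E
```

```text
move [-15.6   2.6  -5.1] turn [ 2.000e-02 -3.585e+01 -1.200e-01] | |d| 16.6 q [ 0.3   0.44 -0.81  1.49  0.32  1.35 -0.99] t 24.15
```

Emit:
{"op": "drive_tool", "data": {
  "rows": [
    [-5,2,-2,0,-8,0,0],
    [-10,2,-4,0,-16,0,0],
    [-15.6,2,-5,0,-24,0,0],
    [-15.6,2,-5,0,-31,0,0],
    [-15.6,2,-5,0,-36,0,0],
    [-15.6,2,-5,0,-36,0,0],
    [-15.6,2,-5,0,-36,0,0]
  ]
}}

```text
t: 24.85
position: [0.6027, 0.1634, 0.4097]
tool_rot: [0.542, -0.541, 0.455, -0.454]
force: [0.7, 0.0, -1.9]
opening: 0.0144
```

```bash
python3 - <<'E'
from h import *
from wb import wbar
plan([0.6027,0.1637,0.30],10)
s,p,R=st(); print(p,s['force'])
for n in ['side','scene','wrist']:
    c=snap(n,n+'10.png'); P=cloud(c)
    for a,b in [(.185,.2),(.2,.22),(.225,.26),(.26,.3),(.3,.33)]:
        m=(P[...,2]>a)&(P[...,2]<b)&(np.hypot(P[...,0]-.603,P[...,1]-.164)<.03)&(c['depth']>0)
        if m.any(): print(n,a,m.sum(),P[m].mean(0).round(4))
    if n!='wrist': print([(np.round(d['point'],4).tolist(),round(d['p'],2)) for d in ctrl.place_of('key',n) if d['point'][2]>.1])
wbar(c)
E
```

```text
move [ -0.  109.7   0.2] turn [ 0.06  0.   -0.13] | |d| 109.7 q [ 0.34  0.49 -0.94  1.47  0.4   1.38 -0.44] t 24.85
[0.60271658 0.16340321 0.40968805] [ 0.67452859  0.02458053 -1.92453171]
side 0.185 36 [0.6003 0.172  0.1925]
side 0.2 76 [0.6023 0.1704 0.213 ]
side 0.225 43 [0.6012 0.1679 0.244 ]
side 0.26 39 [0.6021 0.1688 0.2786]
side 0.3 3 [0.5975 0.166  0.3027]
[([0.6026, 0.1645, 0.1781], 0.94)]
scene 0.185 22 [0.6098 0.1562 0.1932]
scene 0.2 42 [0.6077 0.1564 0.211 ]
scene 0.225 22 [0.6066 0.1587 0.2411]
scene 0.26 34 [0.6072 0.1581 0.2817]
scene 0.3 21 [0.6077 0.1575 0.316 ]
[([0.6022, 0.1592, 0.1852], 0.54)]
tool x -50 n 668 y med 42.7 z [-6.2  6.8]
tool x -40 n 735 y med 41.6 z [-6.7  7.4]
tool x -30 n 704 y med 41.7 z [-6.8  7.1]
tool x -20 n 620 y med 41.7 z [-6.5  6.8]
tool x -10 n 539 y med 41.5 z [-5.8  6.4]
tool x 0 n 508 y med 41.8 z [-6.   6.6]
tool x 10 n 509 y med 41.7 z [-6.2  6.7]
tool x 20 n 357 y med 41.9 z [-6.8  7.3]
x range [-47.2385585   26.93299653]
```

View pics/wrist10.png

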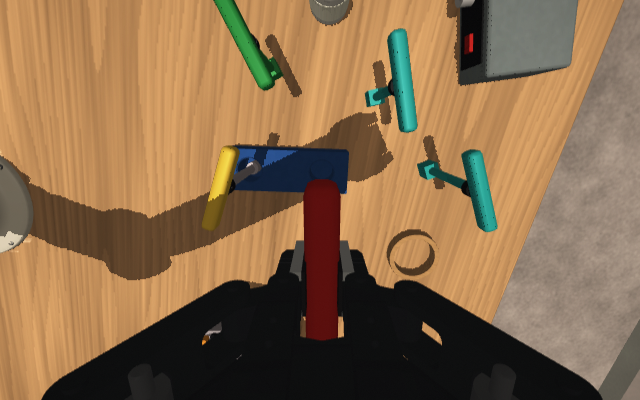

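Emit:
{"op": "drive_tool", "data": {
  "rows": [
    [-0.5,20,0.6,0,0,0,0],
    [-0.5,45,0.6,0,0,0,0],
    [-0.5,70,0.6,0,0,0,0],
    [-0.5,95,0.6,0,0,0,0],
    [-0.5,112,0.6,0,0,0,0],
    [-0.5,119,0.6,0,0,0,0],
    [-0.5,119,0.6,0,0,0,0]
  ]
}}

```text
t: 25.8
position: [0.6031, 0.1644, 0.2909]
tool_rot: [0.542, -0.542, 0.455, -0.453]
force: [-0.6, -0.6, -3.1]
opening: 0.0142
```

```bash
python3 - <<'E'
from h import *
plan([0.6033,0.1640,0.2365],10)
s,p,R=st(); print(p,s['force'])
for n in ['side','scene']:
    c=snap(n,n+'11.png'); f=200/np.tan(np.radians(c['fov_y'])/2); X=np.asarray(c['R'])@[.6,.16,.08]+c['t']; u,v=int(X[0]/X[2]*f+c['cx']),int(X[1]/X[2]*f+c['cy']); im=cv2.imread('pics/'+n+'11.png'); cv2.imwrite('pics/'+n+'11z.png',cv2.resize(im[max(0,v-40):v+40,max(0,u-55):u+55],None,fx=6,fy=6,interpolation=cv2.INTER_CUBIC))
E
```

```text
move [ 0.5 54.4  0.2] turn [ 0.06  0.1  -0.11] | |d| 54.4 q [ 0.31  0.59 -0.89  1.62  0.48  1.17 -0.51] t 25.8
[0.60306544 0.16438556 0.29091541] [-0.57104305 -0.58021129 -3.10530735]
```

View pics/side11z.png

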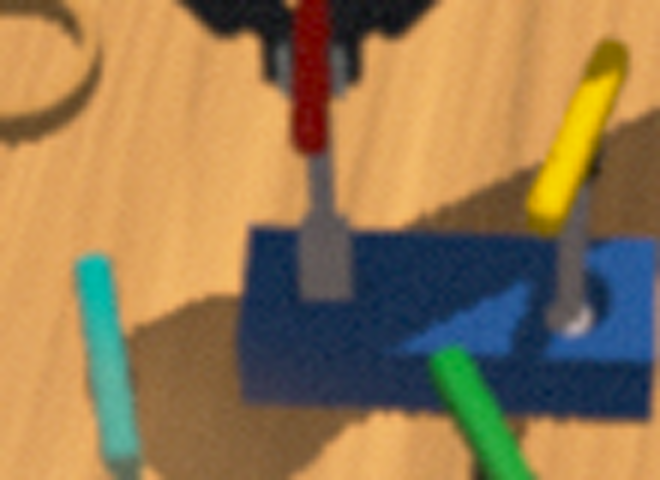

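View pics/scene11z.png

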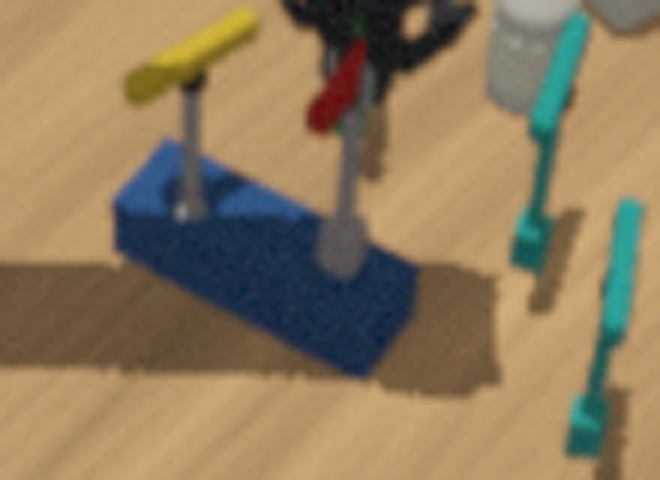

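The socket hangs just above its hole: in the side crop its bottom is at (325,298), above the stand top and in line with the hole's row. Lowering slowly.

Emit:
{"op": "drive_tool", "data": {
  "rows": [
    [0.3,5,0.2,0,0,0,0],
    [0.3,9,0.2,0,0,0,0],
    [0.3,13,0.2,0,0,0,0],
    [0.3,17,0.2,0,0,0,0],
    [0.3,21,0.2,0,0,0,0]
  ]
}}

```text
t: 26.4
position: [0.6041, 0.1647, 0.2713]
tool_rot: [0.543, -0.541, 0.454, -0.454]
force: [0.8, -0.8, -3.9]
opening: 0.014
```

Emit:
{"op": "drive_tool", "data": {
  "rows": [
    [0,6,0,0,0,0,0],
    [0,12,0,0,0,0,0],
    [0,18,0,0,0,0,0],
    [0,24,0,0,0,0,0],
    [0,30,0,0,0,0,0],
    [0,32,0,0,0,0,0]
  ]
}}

```text
t: 27.0
position: [0.6038, 0.1646, 0.2383]
tool_rot: [0.543, -0.541, 0.455, -0.454]
force: [-0.8, -0.2, -3.4]
opening: 0.0143
```

Emit:
{"op": "drive_tool", "data": {
  "rows": [
    [0,1.5,0,0,0,0,0],
    [0,3,0,0,0,0,0],
    [0,3,0,0,0,0,0]
  ]
}}

```text
t: 27.3
position: [0.6039, 0.1647, 0.2356]
tool_rot: [0.543, -0.541, 0.454, -0.454]
force: [0.4, 0.3, -3.6]
opening: 0.0142
```

Emit:
{"op": "drive_tool", "data": {
  "rows": [
    [0,1,0,0,0,0,0],
    [0,2,0,0,0,0,0],
    [0,2,0,0,0,0,0]
  ]
}}

```text
t: 27.6
position: [0.6044, 0.1653, 0.2354]
tool_rot: [0.543, -0.541, 0.454, -0.454]
force: [-3.0, -1.4, 7.2]
opening: 0.0144
```

Floor felt at TCP z ≈ 0.2355, the expected 8 mm. I release and withdraw upward.

Emit:
{"op": "drive_tool", "data": {
  "rows": [
    [0,0,0,0,0,0,20],
    [0,0,0,0,0,0,35],
    [0,0,0,0,0,0,45],
    [0,0,0,0,0,0,50],
    [0,0,0,0,0,0,50]
  ]
}}

```text
t: 28.1
position: [0.6044, 0.1652, 0.2352]
tool_rot: [0.543, -0.541, 0.454, -0.454]
force: [0.2, -0.2, 0.2]
opening: 0.0503
```

```bash
python3 - <<'E'
from h import *
from wb import wbar
c=snap('wrist','w20.png'); s,p,R=st(); print(p,s['force'],s['opening']); wbar(c)
E
```

```text
[0.60433486 0.16523768 0.23524362] [ 0.17116636 -0.02900968 -0.7863393 ] 0.04996055755442909
tool x -50 n 749 y med 42.4 z [-4.9  8.1]
tool x -40 n 733 y med 41.5 z [-5.4  8.6]
tool x -30 n 699 y med 41.5 z [-5.6  8.4]
tool x -20 n 642 y med 41.5 z [-5.3  8.6]
tool x -10 n 598 y med 41.4 z [-5.3  8.3]
tool x 0 n 586 y med 41.4 z [-5.5  8.5]
tool x 10 n 511 y med 41.5 z [-5.2  8.5]
tool x 20 n 356 y med 41.5 z [-5.3  8.3]
x range [-48.02634941  26.6366502 ]
```

View pics/w20.png

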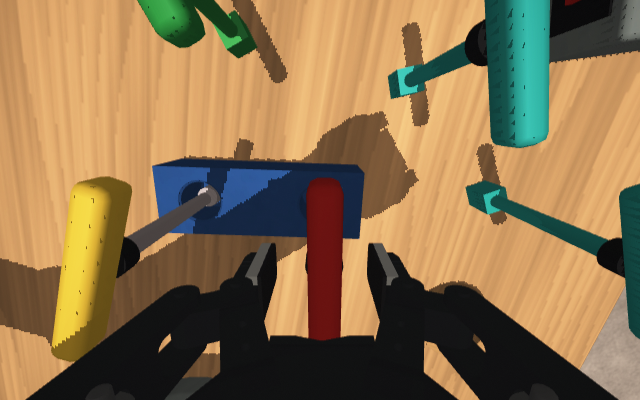

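Key is upright and free. Withdraw straight up.

Emit:
{"op": "drive_tool", "data": {
  "rows": [
    [0,-10,1.5,0,0,0,50],
    [0,-25,1.5,0,0,0,50],
    [0,-45,1.5,0,0,0,50],
    [0,-70,1.5,0,0,0,50],
    [0,-100,1.5,0,0,0,50],
    [0,-120,1.5,0,0,0,50],
    [0,-120,1.5,0,0,0,50]
  ]
}}

```text
t: 28.85
position: [0.6069, 0.1666, 0.3603]
tool_rot: [0.546, -0.539, 0.452, -0.455]
force: [0.2, -0.7, 0.4]
opening: 0.0497
```

```bash
python3 - <<'E'
from h import *
from bar import fit
s,p,R=st(); print(p,s['force'],s['joint_velocities'].round(3))
for n in ['side','scene']:
    c=snap(n,n+'12.png'); print(n,fit(c,(.603,.164)))
    for th in ['key','key_bar','hexkey','tote','oil','tape']:
        print(n,th,[(np.round(d['point'],3).tolist(),round(d['p'],2)) for d in ctrl.place_of(th,n)][:4])
c=snap('wrist','w21.png')
E
```

```text
[0.60689113 0.16655688 0.36034844] [ 0.17696733 -0.69752116  0.41328531] [-0.005  0.035  0.026  0.058  0.016 -0.036 -0.014]
side (145, array([0.6044, 0.171 , 0.1909]), (604.7, 168.5, 12.8, 94.9, 11.6), np.float64(99.54861451654857), array([0.593, 0.122, 0.177]), array([0.618, 0.216, 0.196]))
side key [([0.664, 0.284, 0.0], 0.97), ([0.775, 0.188, -0.002], 0.85), ([0.505, 0.298, -0.0], 0.85), ([0.605, 0.165, 0.004], 0.79)]
side key_bar [([0.608, 0.165, 0.183], 0.88), ([0.502, 0.296, 0.176], 0.88), ([0.775, 0.197, 0.182], 0.78), ([0.663, 0.284, 0.175], 0.62)]
side hexkey [([0.492, 0.144, 0.009], 0.81), ([0.604, 0.165, 0.003], 0.72), ([0.502, -0.202, 0.048], 0.52)]
side tote [([0.551, -0.43, -0.001], 0.94)]
side oil [([0.57, 0.399, 0.002], 0.89)]
side tape [([0.797, 0.033, 0.003], 0.77), ([0.555, -0.427, -0.001], 0.23)]
scene (13, array([0.6122, 0.1418, 0.1907]), (608.8, 162.5, 14.7, 95.4, 7.0), np.float64(97.30200601106608), array([0.601, 0.115, 0.181]), array([0.622, 0.21 , 0.197]))
scene key [([0.5, 0.3, 0.002], 0.7), ([0.606, 0.161, 0.008], 0.67), ([0.665, 0.282, 0.001], 0.48), ([0.775, 0.192, 0.002], 0.45)]
scene key_bar [([0.61, 0.168, 0.186], 0.78), ([0.666, 0.284, 0.175], 0.77), ([0.777, 0.196, 0.177], 0.71), ([0.505, 0.296, 0.175], 0.5)]
scene hexkey [([0.49, 0.147, 0.005], 0.53)]
scene tote [([0.558, -0.436, -0.0], 0.91)]
scene oil [([0.566, 0.405, -0.003], 0.79)]
scene tape [([0.793, 0.036, 0.002], 0.64), ([0.549, 0.158, 0.004], 0.53)]
```

View pics/side12.png

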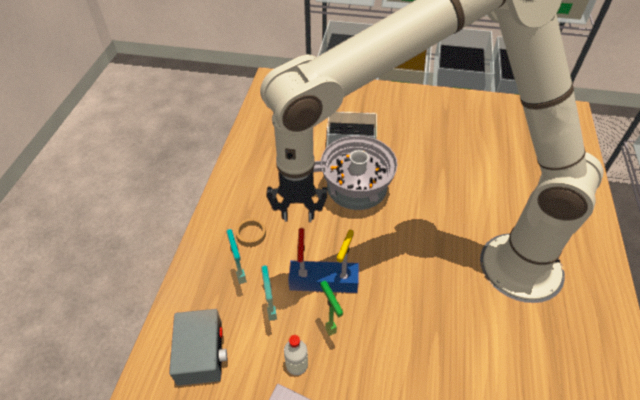

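View pics/w21.png

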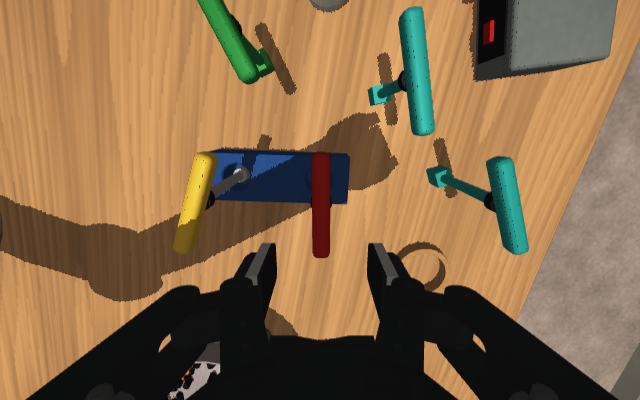

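```bash
python3 -c "
from workcell import ctrl
print(ctrl.hand_in())"
```

```text
the job is handed in; nothing more can be done
None
```

I locked the bowl, put the red key back in its hole in the stand, and handed the job in at about 29 s. `hand_in` gave no verdict.

**Seating:** The socket dropped over the square during the turning search. The bar's top was then at z≈0.206, which puts the key's end about 26 mm below the stem top.

**Turning:** I turned the stem about 96–100° clockwise. The torque rose from about 0.2 N m to 0.6 N m at a hand angle of about −101°. A second turn to the stop gave 0.48 N m at about −100°. I then backed off within the play and drew the key out with no torque on it.

**Last checks:**
- **Red key:** it stands free and upright in the stand, with its end at z≈0.004–0.008 by the networks. I felt the hole's floor where expected (about 8 mm) before releasing.
- **Other things:** the yellow key, tote, oil bottle and tape roll are all within about 6 mm of their first readings, which is close to the measuring noise.
- **Robot:** the gripper is open, well above the key, and touches nothing.

**What went wrong or stays unsure:**
- **Slipped grip:** the bar slid in the pads twice, once as the key seated and once at my first try to draw it out. I opened, re-measured and regripped both times.
- **Lock angle:** I did not check it by camera afterwards. It rests on the two torque rises at nearly the same angle.
- **Force on the stem:** about 8–9 N at most in my readings, well under 30 N. I only read the force at the end of each move.

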